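Load the drum sander and put it in slow feed

ROBOT

A 6-joint arm with a two-finger parallel gripper is mounted at the origin on a cart in front of the work surface, level with it; the furniture and walls round the work are solid. World frame = base frame: x ahead of the robot, y to its left, z up, the work surface at z = 0. Lengths are in mm, angles in rad, forces in N, time in s.
With the tool pointing down it reaches from about 325 to 875 mm from the base axis. Payload 4.4 kg.
Tool frame: the origin (TCP) lies between the finger pads; the fingertips stand 19 mm ahead of it and the grasp point (between the pads) is the TCP; y points along the fingers, x is the direction in which the jaws open and shut, and the axes are right-handed (so a half turn about y gives the same grasp; the last joint's range is limited). The gripper opens to 85 mm and grips with 20 to 120 N. Pads are 22 mm wide; open, the fingers measure 114 mm over their backs; the gripper's body (76 mm by 85 mm) begins 54 mm behind the grasp point. The pads swing forward as they close: fully open they stand 13 mm farther back than shut.
Start: joints at [-1.349, 0.207, 1.542, -0, 1.393, -0.15], TCP at [209.417, -535.511, 224.382] pointing down, gripper open.
Joint ranges: [-2.73, 2.73], [-0.86, 2.22], [0.23, 2.46], [-1.11, 4.25], [0.08, 2.63], [-2.82, 2.82]. Speed limits (rad/s): [2.79, 2.79, 3.14, 3.14, 3.14, 3.14].

INTERFACE

Orientations are given as [roll, pitch, yaw] about the fixed x, y, z axes, in that order (R = Rz(yaw) Ry(pitch) Rx(roll)).
In Python, from rig import telemetry, read_camera, close_job gives the robot as it stands.
- The arm moves only by the tool play_rows, never from a script. Its argument "moves" is a list of rows, each an object of numbers: "jaw": the gripper's target within -1 to 1 (fully open at 1, half-way at 0, shut at -1); "dx", "dy", "dz": the shift along the world's x, y, z in m; "ax", "ay", "az": the turn, a rotation vector about the world's x, y, z in rad. A call has 1 to 20 rows; each row is the pose to reach, as a shift and turn from the pose commanded when the call began; what a row does not reach only later rows make up. A row lasts 1/12 s, in which the tool goes at most 41.7 mm and 7.16 degrees, less where a joint would pass 70% of its speed; a pose out of reach is approached as far as the arm can. A call with a gripper value outside its range is refused whole. The fingers move at their own pace and stop on an object; "force" is the grip in N (left out, the last holds). Time passes only in rows, so rows that repeat a pose let the fingers close. It gives the time, the measured TCP pose, the force and the opening at its end, in the units of the state.
- telemetry.get_state(): the state, without advancing time (a new reading comes with each control period).
- read_camera(name): name is "scene" or "side" or "wrist"; returns a dict with "image" (420x560x3 uint8, red, green, blue), "z_map" (420x560 float32, mm along the optical axis (not along the pixel's ray), 0 where there is no reading), "mtx" (3x3 intrinsics, pixels), "cam_to_world" (4x4, takes a point from camera to world coordinates); the wrist camera has in their place "mount" (4x4, takes a point from camera to tool coordinates, whose origin is the TCP and whose axes are the tool frame's). Camera axes: x right, y down, z forward; pixel columns grow to the right and rows downward; lengths in mm; the calibration is good to about 2 mm. A picture is of the moment at which its call begins: read the wrist's pose just before it.
- close_job(): hands the job in, once; it reports no verdict.
The state is a dict: "time": time; "q": joint angles; "qd": joint speeds; "effort": joint torques, N m; "eef_pos": TCP position; "eef_rot": TCP orientation; "ft_force": force on the tool from outside, world axes, zero at the start; "ft_torque": the same for the moment, N m; "opening": opening from 0.0 (shut) to 1.0 (fully open).
Only numpy, scipy, OpenCV 4.12 (cv2) and the standard library are available. Lean on these libraries where they do the work, as an engineer would, in place of code of your own. Each camera call takes 0.05 s, during which the arm holds its last target.

TASK

Get the bench drum sander ready for its next load: shift the gear lever out of fast return into neutral so that the feed table runs free, pull the table out to its stop by its bar, and lift off the dark steel packing strip left on it, which would wreck the drum, laying it flat on the bench. Lay every small laminate disc from the bench flat on the table, side by side, holding each with a light grip only because the glue is fresh, and push the table fully home. Then shift the lever through the gate, across the neutral slot to the left and forward as far as it goes, into slow feed; leave the other things on the bench alone.

Things in the scene. Friction and masses are not known exactly. Their poses are not given: they have to be found in the camera images.
- sander: grey bench drum sander, fixed, may stand turned a little. Origin on the bench under the middle of the hood's front face; x points away from the robot into the hood, y left, z up. In mm: hood 270 wide, x 0 to 172, front 125 high, sloping up to 155 at x = 35; motor and handwheel on top (x > 45) up to 245. Gearbox at its front right: 120 x 104, 116 high, centre x -85, y -183. The feed table slides out of its front
- feed_table (a joint): how far the feed table stands out of the hood, m: 0 = fully home, 0.16 = out at its stop. It slides along the sander's -x, stays where it is left, and needs about 3 N to move. Any gear locks it (it then gives only about 4 mm); in neutral it runs free
- table_top (a point): middle of the feed table's flat upper face, 52 mm above the bench; axes as the sander's; moves with the table. The face is 205 mm (x) by 220 mm (y) inside a lip 6 mm high and 5 mm thick. With the table out at its stop the whole face lies in front of the hood, whose front is then at x = +102.5 mm from this point; there are 42 mm between face and hood for the discs to pass under
- pull_bar (a point): middle of the table's steel pull bar: 12 mm round, 116 mm long along the sander's y, at x = -147.5 mm and 55 mm above the table's face, so 107 mm above the bench; free all round except for a bracket at each end
- disc_1: small laminate disc of glued brown plies, 58 mm in diameter, 30 mm thick, 0.11 kg, lying flat on the bench; origin at the centre of its underside, z up. It counts as crushed when the fingers press on it with more than 160 N in all (both pads added together, so about 80 N of grip). Only two to four of the four such discs are there
- disc_2: another small laminate disc, the same
- disc_3: another small laminate disc, the same
- disc_4: another small laminate disc, the same
- packing_strip: dark flat steel strip, 118 mm (its x) by 48 mm (its y) by 8 mm thick, 0.42 kg; origin at the centre of its underside, z up. It starts lying on the feed table, inside the hood, roughly along the sander's x; any free place on the bench will do for it
- lever_shift (a joint): fore-and-aft angle of the gear lever about its pivot, rad: 0 = neutral, +0.22 = fully forward (away from the robot, sander +x), -0.22 = fully back. It starts near -0.2, in fast return. It stays where it is left, moved by 1 to 2 N at the knob. While the table is not home (more than about 4 mm out) the lever is locked in neutral (it gives about 0.12 either way)
- lever_cross (a joint): sideways angle of the gear lever about its pivot, rad: +0.152 = left column (sander +y), -0.152 = right column. It starts near -0.146. An H gate lies 95 mm above the pivot: the lever can cross only while lever_shift is within about 0.03 of 0, and shift only while lever_cross is within about 0.03 of +0.152 or -0.152. Left and forward is slow feed, right and back is fast return
- lever_pivot (a point): pivot of the gear lever, inside the gearbox, 30 mm above the bench; axes as the sander's. The knob lies at 180 mm x (sin(shift) cos(cross), sin(cross), cos(shift) cos(cross)) from here
- lever_knob (a point): centre of the lever's black ball knob, 36 mm in diameter, on a rod 10 mm thick; 180 mm from the pivot, about 205 mm above the bench
- large_disc: large laminate disc, 90 mm in diameter, 22 mm thick, lying flat; not part of the job, leave it. Fixed things near the discs: a bench vice (106 mm high, x 0.34 to 0.48 m, y 0.41 to 0.53 m), the red toolbox (160 mm high, x 0.70 to 0.90 m, y 0.16 to 0.52 m) and the press, to the right of y = -0.42 m
- dust_brush: dust brush, 182 mm long, lying flat; leave it
- caliper: steel caliper, 205 mm long, lying flat at the bench's front edge; leave it

How it is judged (in metres and radians):
On the way, in this order (a step that is already met when the one before it is completed fails the run):
1. the gear lever is brought into neutral (value of joint lever_shift between -0.05 and 0.05 rad), for 0.2 s.
2. the feed table is pulled out to its stop (value of joint feed_table above 0.153 m), for 0.2 s.
3. the steel strip lies flat on the bench and every small disc flat on the table, all let go (height (world z) of packing_strip between -0.01 and 0.015 m and angle between each of packing_strip, disc_1, disc_2, disc_3, disc_4's own z axis and vertical below 0.1 rad and linear speed of each of packing_strip, disc_1, disc_2, disc_3, disc_4 below 0.05 m/s and contact force between the fingers and packing_strip below 0.5 N and x of disc_1 in the frame of table_top between -0.08 and 0.08 m and y of disc_1 in the frame of table_top between -0.088 and 0.088 m and z of disc_1 in the frame of table_top between -0.006 and 0.006 m and contact force between the fingers and disc_1 below 0.5 N and x of disc_2 in the frame of table_top between -0.08 and 0.08 m and y of disc_2 in the frame of table_top between -0.088 and 0.088 m and z of disc_2 in the frame of table_top between -0.006 and 0.006 m and contact force between the fingers and disc_2 below 0.5 N and x of disc_3 in the frame of table_top between -0.08 and 0.08 m and y of disc_3 in the frame of table_top between -0.088 and 0.088 m and z of disc_3 in the frame of table_top between -0.006 and 0.006 m and contact force between the fingers and disc_3 below 0.5 N and x of disc_4 in the frame of table_top between -0.08 and 0.08 m and y of disc_4 in the frame of table_top between -0.088 and 0.088 m and z of disc_4 in the frame of table_top between -0.006 and 0.006 m and contact force between the fingers and disc_4 below 0.5 N), for 0.2 s.
4. the loaded table is pushed fully home (value of joint feed_table below 0.006 m and x of disc_1 in the frame of table_top between -0.08 and 0.08 m and y of disc_1 in the frame of table_top between -0.088 and 0.088 m and z of disc_1 in the frame of table_top between -0.006 and 0.006 m and angle between each of disc_1, disc_2, disc_3, disc_4's own z axis and vertical below 0.1 rad and linear speed of each of disc_1, disc_2, disc_3, disc_4 below 0.05 m/s and contact force between the fingers and disc_1 below 0.5 N and x of disc_2 in the frame of table_top between -0.08 and 0.08 m and y of disc_2 in the frame of table_top between -0.088 and 0.088 m and z of disc_2 in the frame of table_top between -0.006 and 0.006 m and contact force between the fingers and disc_2 below 0.5 N and x of disc_3 in the frame of table_top between -0.08 and 0.08 m and y of disc_3 in the frame of table_top between -0.088 and 0.088 m and z of disc_3 in the frame of table_top between -0.006 and 0.006 m and contact force between the fingers and disc_3 below 0.5 N and x of disc_4 in the frame of table_top between -0.08 and 0.08 m and y of disc_4 in the frame of table_top between -0.088 and 0.088 m and z of disc_4 in the frame of table_top between -0.006 and 0.006 m and contact force between the fingers and disc_4 below 0.5 N), for 0.2 s.
5. the lever is shifted left and forward into slow feed (value of joint lever_cross above 0.11 rad and value of joint lever_shift above 0.175 rad), for 0.2 s.
At the end, for the whole second after the job is handed in: The table is home (under 6 mm out), every small disc present lies flat on its face (within 6 mm of the face, tilted under 0.1 rad, inside the lip), the steel strip flat on the bench (under 15 mm up), all released and at rest; the lever is in slow feed (lever_cross over 0.11, lever_shift over 0.175) (all of step 4 and all of step 5 and height (world z) of packing_strip between -0.01 and 0.015 m and angle between packing_strip's own z axis and vertical below 0.1 rad and linear speed of packing_strip below 0.05 m/s and contact force between the fingers and packing_strip below 0.5 N and velocity of joint feed_table below 0.02 m/s); the robot touches nothing.
It fails at once if a small disc is squeezed with more than 160 N (both pads together) (contact force between the fingers and disc_1 above 160 N or contact force between the fingers and disc_2 above 160 N or contact force between the fingers and disc_3 above 160 N or contact force between the fingers and disc_4 above 160 N).
It fails at once if the large disc, the brush or the caliper is moved more than 4 cm (distance of any of large_disc, dust_brush, caliper from where it was at the start of the episode above 0.04 m).
Of disc_1, disc_2, disc_3, disc_4 only 2 to 4 are there at a start; the rules pass over those that are not, and their reading is None.
At some moment in a run one of disc_1, disc_2, disc_3, disc_4 may be knocked a few centimetres aside while the robot is not near it.
It also fails if it takes over 210 s, if anything falls off the work surface, if the arm or the gripper's body presses on something with over 40 N, if the wrist force passes 120 N, or if a joint passes its speed limit or range.

## Working session

There is one attempt and no reset: what is moved stays moved. The work goes in short steps, Python scripts to look and compute and a tool call to move; the robot and the scene stay as the last step left them, time stands still between calls to the robot, and variables do not carry over. Pictures are saved under pics/ and viewed, and the job is handed in when it is done.

Besides the shell and the picture viewer there is one more tool, called as name(argument=value, ...) on one line, values as JSON. play_rows: Moves the arm, as the interface text tells. Its arguments: {"type":"object","properties":{"moves":{"type":"array"},"force":{"type":"number"}},"required":["moves"]}

```bash
ls; mkdir -p pics; cat > h.py <<'E'
import numpy as np, cv2, json
from rig import telemetry, read_camera, close_job
from scipy.spatial.transform import Rotation as R
def st(): return telemetry.get_state()
def tool():
    s=st(); T=np.eye(4); T[:3,3]=s['eef_pos']; r=s['eef_rot']
    T[:3,:3]=R.from_euler('xyz',r).as_matrix(); return T
def cam(n):
    T=tool(); d=read_camera(n)
    d['T']=d['cam_to_world'] if 'cam_to_world' in d else T@np.array(d['mount'])
    d['T']=np.array(d['T']); return d
def save(d,f,crop=None,s=1):
    im=d['image'][:,:,::-1]
    if crop: x0,y0,x1,y1=crop; im=im[y0:y1,x0:x1]
    if s!=1: im=cv2.resize(im,None,fx=s,fy=s,interpolation=cv2.INTER_CUBIC)
    cv2.imwrite('pics/'+f,im)
def cloud(d):
    z=d['z_map'].astype(float); K=np.array(d['mtx']); v,u=np.indices(z.shape)
    P=np.stack([(u-K[0,2])/K[0,0]*z,(v-K[1,2])/K[1,1]*z,z],-1)
    W=P@d['T'][:3,:3].T+d['T'][:3,3]; W[z<=0]=np.nan; return W
def onplane(d,u,v,h):
    K=np.array(d['mtx']); r=d['T'][:3,:3]@np.array([(u-K[0,2])/K[0,0],(v-K[1,2])/K[1,1],1]); o=d['T'][:3,3]
    return o+r*(h-o[2])/r[2]
E
python3 - <<'E'
from h import *
s=st(); print(s)
for n in ['scene','side','wrist']:
    d=cam(n); save(d,n+'0.png'); print(n,np.round(d['T'],3).tolist(),np.array(d['mtx']).tolist())
E
```

```text
pics
{'time': 0.0, 'q': array([-1.34845177e+00,  2.07435192e-01,  1.54299399e+00, -6.01471059e-05,
        1.39347568e+00, -1.50514459e-01]), 'qd': array([ 0.00147259, -0.00109276,  0.00028498,  0.00133386,  0.00139477,
        0.00106825]), 'effort': array([-1.10249464e-03, -3.83032715e+01, -2.91600055e+01, -4.63794877e-04,
        1.04720460e-02,  1.77045757e-05]), 'eef_pos': array([ 209.2489923 , -534.72981167,  223.19815772]), 'eef_rot': array([-1.57050813,  0.00229494, -1.1979263 ]), 'ft_force': array([-0.04305338,  0.03836083, -0.92419781]), 'ft_torque': array([0.01521819, 0.03589196, 0.0268765 ]), 'opening': 0.9967967196336326}
scene [[0.687, -0.284, 0.669, -401.499], [-0.726, -0.283, 0.626, -893.987], [0.011, -0.916, -0.4, 718.729], [0.0, 0.0, 0.0, 1.0]] [[498.4857696716362, 0.0, 272.3790194217676], [0.0, 498.4857696716362, 205.64612103559693], [0.0, 0.0, 1.0]]
side [[0.961, -0.223, 0.165, 310.339], [-0.277, -0.792, 0.543, -767.137], [0.009, -0.568, -0.823, 1371.522], [0.0, 0.0, 0.0, 1.0]] [[526.1315640253013, 0.0, 280.1749775049609], [0.0, 526.1315640253013, 208.94577496635242], [0.0, 0.0, 1.0]]
wrist [[0.365, -0.889, -0.275, 280.334], [-0.931, -0.35, -0.106, -507.027], [-0.002, 0.295, -0.955, 372.866], [0.0, 0.0, 0.0, 1.0]] [[371.31344039692783, 0.0, 291.693688577317], [0.0, 371.31344039692783, 215.70415943025435], [0.0, 0.0, 1.0]]
```

View pics/scene0.png

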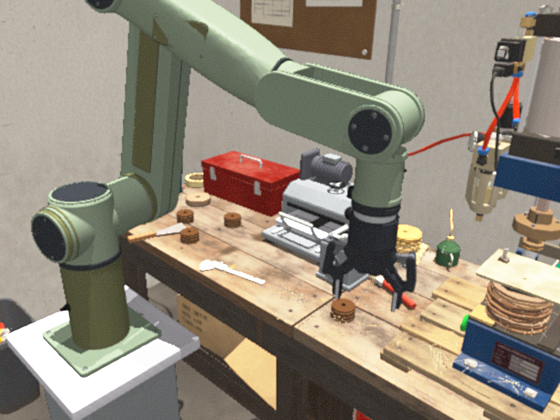

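View pics/side0.png

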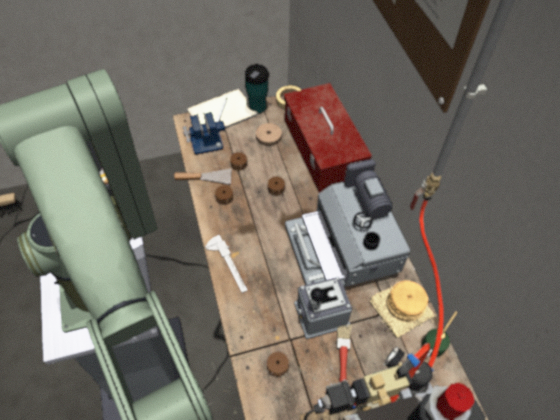

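View pics/wrist0.png

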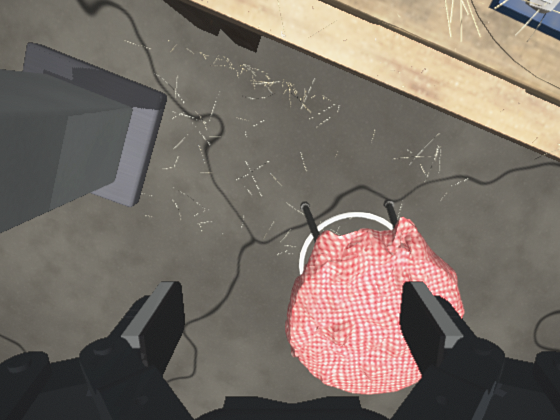

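```bash
python3 - <<'E'
from h import *
d=cam('side'); save(d,'s1.png',(160,80,300,215),5)
save(d,'s2.png',(240,150,440,400),2.4)
np.savez('side0.npz',W=cloud(d),im=d['image'])
W=cloud(d)
for (u,v,h) in [(239,158,30),(224,193,30),(277,184,30),(277,361,30),(269,131,22),(323,294,200)]: print(u,v,np.round(onplane(d,u,v,h)),np.round(W[v,u]))
E
```

```text
239 158 [504. 353.  30.] [503. 347.  37.]
224 193 [425. 225.  30.] [424. 222.  35.]
277 184 [596. 214.  30.] [595. 213.  32.]
277 361 [ 438. -338.   30.] [ 438. -338.   31.]
269 131 [634. 450.  22.] [636. 456.  15.]
323 294 [ 575. -264.  200.] [ 572. -270.  215.]
```

View pics/s1.png

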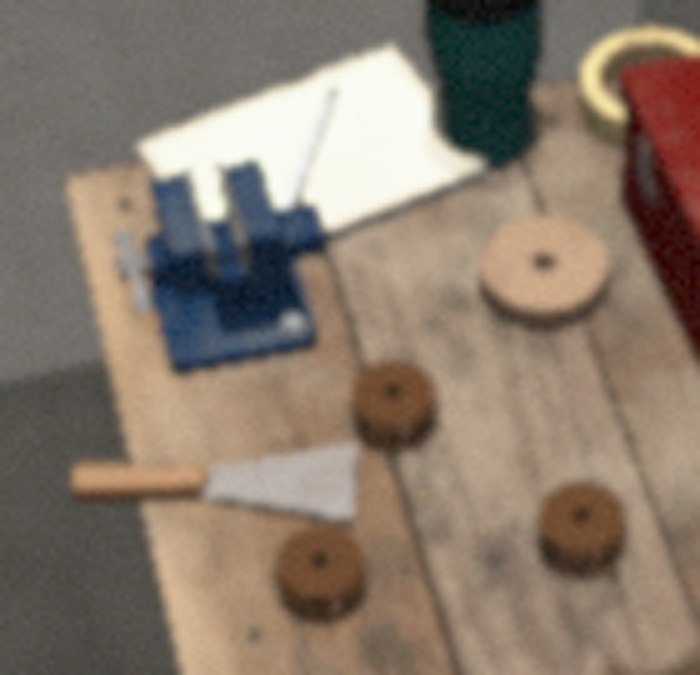

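View pics/s2.png

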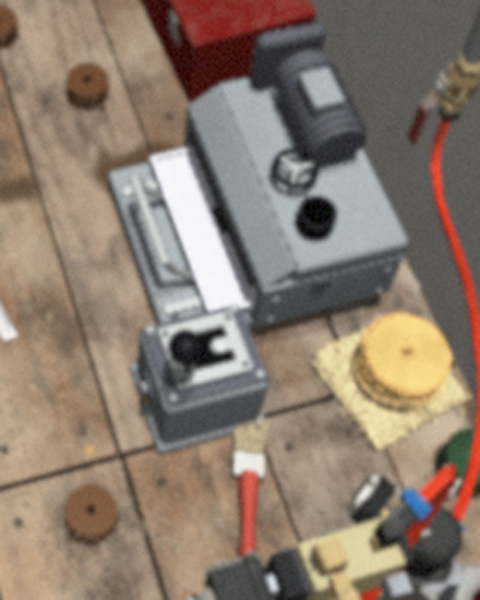

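```bash
python3 - <<'E'
from h import *
for n in ['side','scene']:
    d=cam(n); W=cloud(d).reshape(-1,3); W=W[~np.isnan(W[:,0])]
    roi=W[(W[:,0]>420)&(W[:,0]<950)&(W[:,1]>-400)&(W[:,1]<180)]
    print(n, 'bench', np.median(W[(abs(W[:,2])<15)&(W[:,0]>400)&(W[:,0]<800)][:,2]))
    g=roi[(roi[:,2]>105)&(roi[:,2]<127)&(roi[:,1]<-150)&(roi[:,0]<690)]
    print(len(g), np.round(cv2.minAreaRect(g[:,:2].astype(np.float32)),1) if 0 else cv2.minAreaRect(g[:,:2].astype(np.float32)), np.median(g,0))
    f=roi[(roi[:,2]>70)&(roi[:,2]<118)&(roi[:,1]>-100)&(roi[:,0]>600)]
    print(len(f), f.min(0) if len(f) else 0, f.max(0) if len(f) else 0)
    h,xe=np.histogram(roi[:,2],bins=np.arange(0,260,10)); print(list(zip(xe.astype(int),h)))
E
```

```text
side bench -0.21168040178872616
1207 ((613.1728515625, -220.34002685546875), (153.3843994140625, 138.31341552734375), 0.0815342515707016) [ 600.67443531 -246.44823571  117.49781245]
1027 [600.84874979 -99.51834144  70.07832258] [918.60924277 179.76003059 117.97834957]
[(np.int64(0), np.int64(6241)), (np.int64(10), np.int64(1506)), (np.int64(20), np.int64(754)), (np.int64(30), np.int64(1506)), (np.int64(40), np.int64(868)), (np.int64(50), np.int64(1773)), (np.int64(60), np.int64(1467)), (np.int64(70), np.int64(521)), (np.int64(80), np.int64(528)), (np.int64(90), np.int64(530)), (np.int64(100), np.int64(779)), (np.int64(110), np.int64(1377)), (np.int64(120), np.int64(1347)), (np.int64(130), np.int64(908)), (np.int64(140), np.int64(877)), (np.int64(150), np.int64(2830)), (np.int64(160), np.int64(498)), (np.int64(170), np.int64(517)), (np.int64(180), np.int64(609)), (np.int64(190), np.int64(443)), (np.int64(200), np.int64(522)), (np.int64(210), np.int64(689)), (np.int64(220), np.int64(781)), (np.int64(230), np.int64(583)), (np.int64(240), np.int64(665))]
scene bench -0.23540713958936976

[... 330 characters left out ...]
, (np.int64(30), np.int64(1184)), (np.int64(40), np.int64(453)), (np.int64(50), np.int64(1059)), (np.int64(60), np.int64(714)), (np.int64(70), np.int64(340)), (np.int64(80), np.int64(332)), (np.int64(90), np.int64(414)), (np.int64(100), np.int64(604)), (np.int64(110), np.int64(635)), (np.int64(120), np.int64(719)), (np.int64(130), np.int64(531)), (np.int64(140), np.int64(511)), (np.int64(150), np.int64(938)), (np.int64(160), np.int64(343)), (np.int64(170), np.int64(404)), (np.int64(180), np.int64(408)), (np.int64(190), np.int64(414)), (np.int64(200), np.int64(503)), (np.int64(210), np.int64(542)), (np.int64(220), np.int64(500)), (np.int64(230), np.int64(396)), (np.int64(240), np.int64(357))]
```

play_rows(moves=[{"dx": 0.0, "dy": 0.0, "dz": 0.16, "jaw": 1}, {"dx": 0.0, "dy": 0.0, "dz": 0.16}, {"dx": 0.0, "dy": 0.0, "dz": 0.16}, {"dx": 0.0, "dy": 0.0, "dz": 0.16}, {"dx": 0.25, "dy": 0.36, "dz": 0.17, "az": -0.37}, {"dx": 0.25, "dy": 0.36, "dz": 0.17, "az": -0.37}, {"dx": 0.25, "dy": 0.36, "dz": 0.17, "az": -0.37}, {"dx": 0.25, "dy": 0.36, "dz": 0.17, "az": -0.37}, {"dx": 0.25, "dy": 0.36, "dz": 0.17, "az": -0.37}, {"dx": 0.25, "dy": 0.36, "dz": 0.17, "az": -0.37}, {"dx": 0.25, "dy": 0.36, "dz": 0.17, "az": -0.37}, {"dx": 0.25, "dy": 0.36, "dz": 0.17, "az": -0.37}, {"dx": 0.25, "dy": 0.36, "dz": 0.17, "az": -0.37}, {"dx": 0.25, "dy": 0.36, "dz": 0.17, "az": -0.37}, {"dx": 0.25, "dy": 0.36, "dz": 0.17, "az": -0.37}, {"dx": 0.25, "dy": 0.36, "dz": 0.17, "az": -0.37}, {"dx": 0.25, "dy": 0.36, "dz": 0.17, "az": -0.37}, {"dx": 0.25, "dy": 0.36, "dz": 0.17, "az": -0.37}, {"dx": 0.25, "dy": 0.36, "dz": 0.17, "az": -0.37}])

```text
invalid input
```

```bash
python3 - <<'E'
from h import *
d=cam('wrist'); save(d,'w1.png'); print(np.round(d['T'],3)); print(st()['eef_pos'],st()['eef_rot'])
E
```

```text
[[ 3.65000e-01 -8.89000e-01 -2.75000e-01  2.80378e+02]
 [-9.31000e-01 -3.49000e-01 -1.08000e-01 -5.07277e+02]
 [-0.00000e+00  2.95000e-01 -9.55000e-01  3.73514e+02]
 [ 0.00000e+00  0.00000e+00  0.00000e+00  1.00000e+00]]
[ 209.37887562 -535.33586688  224.09561292] [-1.57070564e+00  5.36294971e-04 -1.19799903e+00]
```

View pics/w1.png

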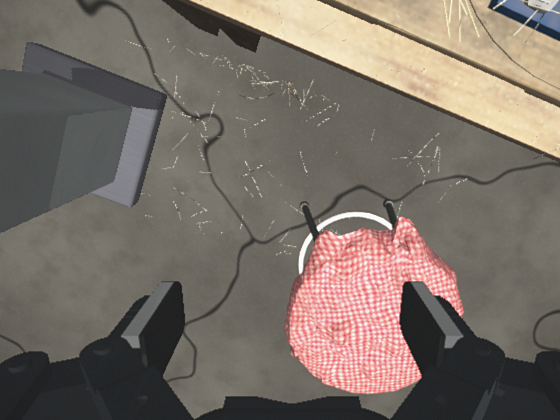

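play_rows(moves=[{"dx": 0.0, "dy": 0.0, "dz": 0.04, "ax": 0, "ay": 0, "az": 0, "jaw": 1}, {"dx": 0.0, "dy": 0.0, "dz": 0.08, "ax": 0, "ay": 0, "az": 0, "jaw": 1}, {"dx": 0.0, "dy": 0.0, "dz": 0.12, "ax": 0, "ay": 0, "az": 0, "jaw": 1}, {"dx": 0.0, "dy": 0.0, "dz": 0.16, "ax": 0, "ay": 0, "az": 0, "jaw": 1}, {"dx": 0.25, "dy": 0.36, "dz": 0.17, "ax": 0, "ay": 0, "az": -0.37, "jaw": 1}, {"dx": 0.25, "dy": 0.36, "dz": 0.17, "ax": 0, "ay": 0, "az": -0.37, "jaw": 1}, {"dx": 0.25, "dy": 0.36, "dz": 0.17, "ax": 0, "ay": 0, "az": -0.37, "jaw": 1}, {"dx": 0.25, "dy": 0.36, "dz": 0.17, "ax": 0, "ay": 0, "az": -0.37, "jaw": 1}, {"dx": 0.25, "dy": 0.36, "dz": 0.17, "ax": 0, "ay": 0, "az": -0.37, "jaw": 1}, {"dx": 0.25, "dy": 0.36, "dz": 0.17, "ax": 0, "ay": 0, "az": -0.37, "jaw": 1}, {"dx": 0.25, "dy": 0.36, "dz": 0.17, "ax": 0, "ay": 0, "az": -0.37, "jaw": 1}, {"dx": 0.25, "dy": 0.36, "dz": 0.17, "ax": 0, "ay": 0, "az": -0.37, "jaw": 1}, {"dx": 0.25, "dy": 0.36, "dz": 0.17, "ax": 0, "ay": 0, "az": -0.37, "jaw": 1}, {"dx": 0.25, "dy": 0.36, "dz": 0.17, "ax": 0, "ay": 0, "az": -0.37, "jaw": 1}, {"dx": 0.25, "dy": 0.36, "dz": 0.17, "ax": 0, "ay": 0, "az": -0.37, "jaw": 1}, {"dx": 0.25, "dy": 0.36, "dz": 0.17, "ax": 0, "ay": 0, "az": -0.37, "jaw": 1}, {"dx": 0.25, "dy": 0.36, "dz": 0.17, "ax": 0, "ay": 0, "az": -0.37, "jaw": 1}, {"dx": 0.25, "dy": 0.36, "dz": 0.17, "ax": 0, "ay": 0, "az": -0.37, "jaw": 1}])

```text
time: 1.85
eef_pos: [459.1, -175.9, 394.3]
eef_rot: [-1.571, -0.0, -1.568]
ft_force: [0.6, 0.5, 0.2]
opening: 0.997
```

```bash
python3 - <<'E'
from h import *
d=cam('wrist'); save(d,'w2.png'); print(np.round(d['T'],3)); print(st()['eef_pos'],st()['eef_rot'])
E
```

```text
[[ 4.00000e-03 -9.55000e-01 -2.96000e-01  5.35387e+02]
 [-1.00000e+00 -4.00000e-03 -2.00000e-03 -1.75036e+02]
 [ 1.00000e-03  2.96000e-01 -9.55000e-01  5.43800e+02]
 [ 0.00000e+00  0.00000e+00  0.00000e+00  1.00000e+00]]
[ 458.96011176 -176.27212627  394.28635047] [-1.57120803e+00 -3.75249025e-04 -1.56912231e+00]
```

View pics/w2.png

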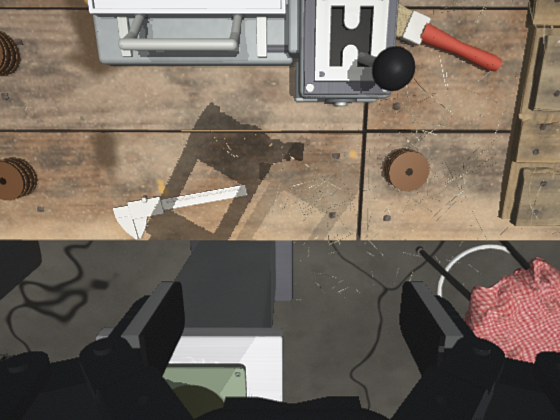

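play_rows(moves=[{"dx": 0.15, "dy": 0.06, "dz": 0.0, "ax": 0, "ay": 0, "az": 0, "jaw": 1}, {"dx": 0.15, "dy": 0.06, "dz": 0.0, "ax": 0, "ay": 0, "az": 0, "jaw": 1}, {"dx": 0.15, "dy": 0.06, "dz": 0.0, "ax": 0, "ay": 0, "az": 0, "jaw": 1}, {"dx": 0.15, "dy": 0.06, "dz": 0.0, "ax": 0, "ay": 0, "az": 0, "jaw": 1}, {"dx": 0.15, "dy": 0.06, "dz": 0.0, "ax": 0, "ay": 0, "az": 0, "jaw": 1}, {"dx": 0.15, "dy": 0.06, "dz": 0.0, "ax": 0, "ay": 0, "az": 0, "jaw": 1}, {"dx": 0.15, "dy": 0.06, "dz": 0.0, "ax": 0, "ay": 0, "az": 0, "jaw": 1}])

```text
time: 2.48
eef_pos: [608.8, -117.0, 393.9]
eef_rot: [-1.572, -0.0, -1.57]
ft_force: [-0.5, 0.2, 0.9]
opening: 1.005
```

```bash
python3 - <<'E'
from h import *
d=cam('wrist'); save(d,'w3.png'); np.savez('w3.npz',**{k:np.array(v) for k,v in d.items()}); print(np.round(d['T'],3)); print(st()['eef_pos'],st()['eef_rot'])
E
```

```text
[[ 2.00000e-03 -9.55000e-01 -2.97000e-01  6.85179e+02]
 [-1.00000e+00 -2.00000e-03 -1.00000e-03 -1.16326e+02]
 [ 0.00000e+00  2.97000e-01 -9.55000e-01  5.43336e+02]
 [ 0.00000e+00  0.00000e+00  0.00000e+00  1.00000e+00]]
[ 608.49272313 -117.04038112  394.63309727] [-1.57106087e+00 -4.45348364e-04 -1.57024592e+00]
```

View pics/w3.png

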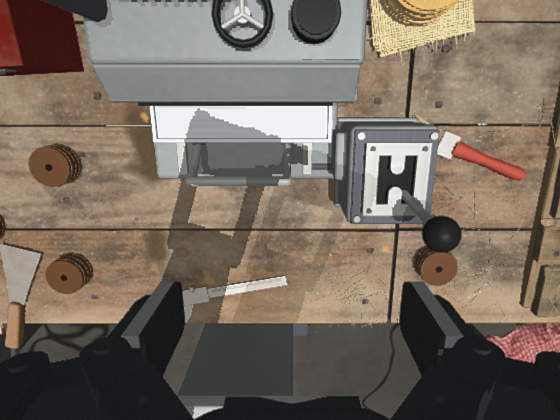

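```bash
python3 - <<'E'
from h import *
d=dict(np.load('w3.npz')); save(d,'w3a.png',(320,100,480,260),3.7); save(d,'w3b.png',(70,60,370,200),2.6)
W=cloud(d)
for u,v in [(442,234),(110,85),(230,85),(350,85),(150,97),(300,97),(180,120),(250,130),(310,120)]: print(u,v,np.round(W[v,u],1))
E
```

```text
442 234 [ 567.3 -255.8  220.3]
110 85 [699.7  69.6 140.7]
230 85 [700.  -53.2 140.3]
350 85 [ 700.3 -176.3  139.6]
150 97 [688.2  34.3 128.5]
300 97 [ 688.5 -125.2  131.2]
180 120 [660.7  26.8  52. ]
250 130 [648.4 -62.6  51.6]
310 120 [ 661.1 -140.    51.6]
```

View pics/w3a.png

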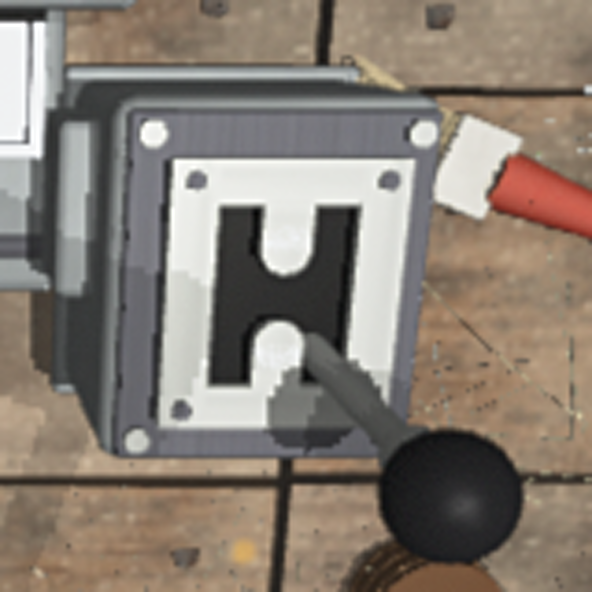

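View pics/w3b.png

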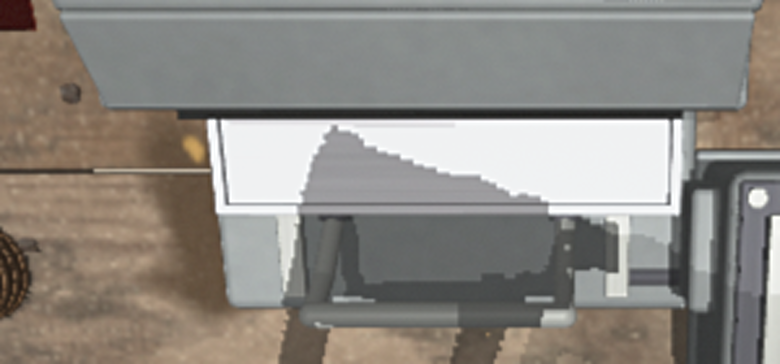

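```bash
python3 - <<'E'
from h import *
d=dict(np.load('w3.npz'))
A=onplane(d,110,101.2,125);B=onplane(d,356.2,101,125); print('hood',A.round(1),B.round(1),np.arctan2(A[0]-B[0],A[1]-B[1]),(A+B)/2)
for p in [(125,104),(440,104),(105,455),(408,458)]:
    print('gb',onplane(d,p[0]/3.7+320,p[1]/3.7+100,116).round(1))
for p in [(218,206),(362,206),(207,384),(352,384)]:
    print('H',onplane(d,p[0]/3.7+320,p[1]/3.7+100,126).round(1))
for p in [(225,118),(222,205),(670,118),(670,205)]:
    print('face',onplane(d,p[0]/2.6+70,p[1]/2.6+60,52).round(1))
for p in [(305,317),(573,317)]:
    print('bar',onplane(d,p[0]/2.6+70,p[1]/2.6+60,107).round(1))
print('knob',onplane(d,320+451/3.7,100+495/3.7,204))
for u,v in [(437,262)]: print(onplane(d,u,v,30))
W=cloud(d); r=W[100:250,320:450].reshape(-1,3); r=r[(r[:,2]>100)&(r[:,2]<135)]; print(np.histogram(r[:,2],bins=range(100,136,3)))
k=W[205:265,410:475].reshape(-1,3); k=k[k[:,2]>170]
from scipy.optimize import least_squares
s=least_squares(lambda c:np.linalg.norm(k-c,axis=1)-18,[565,-255,204],loss='soft_l1'); print(len(k),s.x)
E
```

```text
hood [683.8  79.1 125. ] [ 684.6 -185.9  125. ] -0.0028692990190785986 [684.21404422 -53.36694206 125.        ]
gb [ 655.5 -186.2  116. ]
gb [ 655.7 -281.8  116. ]
gb [ 543.3 -185.5  116. ]
gb [ 542.4 -284.9  116. ]
H [ 626.1 -214.3  126. ]
H [ 626.2 -257.9  126. ]
H [ 570.2 -214.9  126. ]
H [ 570.3 -260.5  126. ]
face [678.6  55.   52. ]
face [636.9  60.9  52. ]
face [ 679.1 -162.1   52. ]
face [ 637.3 -163.4   52. ]
bar [591.6   8.3 107. ]
bar [ 591.9 -115.1  107. ]
knob [ 561.59802846 -262.64408932  204.        ]
[ 453.03497931 -335.82258942   30.        ]
(array([  60,  296,  380,  180,  504, 2917,  701,  123, 1707, 1501,   24]), array([100, 103, 106, 109, 112, 115, 118, 121, 124, 127, 130, 133]))
1247 [ 562.22460631 -261.3070029   203.77246849]
```

play_rows(force=20, moves=[{"dx": -0.047, "dy": -0.146, "dz": -0.08, "ax": 0, "ay": 0, "az": 0, "jaw": 1}, {"dx": -0.047, "dy": -0.146, "dz": -0.08, "ax": 0, "ay": 0, "az": 0, "jaw": 1}, {"dx": -0.047, "dy": -0.146, "dz": -0.08, "ax": 0, "ay": 0, "az": 0, "jaw": 1}, {"dx": -0.047, "dy": -0.146, "dz": -0.08, "ax": 0, "ay": 0, "az": 0, "jaw": 1}, {"dx": -0.047, "dy": -0.146, "dz": -0.08, "ax": 0, "ay": 0, "az": 0, "jaw": 1}, {"dx": -0.047, "dy": -0.146, "dz": -0.08, "ax": 0, "ay": 0, "az": 0, "jaw": 1}, {"dx": -0.047, "dy": -0.146, "dz": -0.11, "ax": 0, "ay": 0, "az": 0, "jaw": 1}, {"dx": -0.047, "dy": -0.146, "dz": -0.14, "ax": 0, "ay": 0, "az": 0, "jaw": 1}, {"dx": -0.047, "dy": -0.146, "dz": -0.17, "ax": 0, "ay": 0, "az": 0, "jaw": 1}, {"dx": -0.047, "dy": -0.146, "dz": -0.19, "ax": 0, "ay": 0, "az": 0, "jaw": 1}, {"dx": -0.047, "dy": -0.146, "dz": -0.19, "ax": 0, "ay": 0, "az": 0, "jaw": -1}, {"dx": -0.047, "dy": -0.146, "dz": -0.19, "ax": 0, "ay": 0, "az": 0, "jaw": -1}, {"dx": -0.047, "dy": -0.146, "dz": -0.19, "ax": 0, "ay": 0, "az": 0, "jaw": -1}, {"dx": -0.047, "dy": -0.146, "dz": -0.19, "ax": 0, "ay": 0, "az": 0, "jaw": -1}, {"dx": -0.047, "dy": -0.146, "dz": -0.19, "ax": 0, "ay": 0, "az": 0, "jaw": -1}, {"dx": -0.047, "dy": -0.146, "dz": -0.19, "ax": 0, "ay": 0, "az": 0, "jaw": -1}, {"dx": -0.047, "dy": -0.146, "dz": -0.19, "ax": 0, "ay": 0, "az": 0, "jaw": -1}, {"dx": -0.047, "dy": -0.146, "dz": -0.19, "ax": 0, "ay": 0, "az": 0, "jaw": -1}])

```text
time: 4.03
eef_pos: [563.9, -262.3, 207.3]
eef_rot: [-1.566, -0.003, -1.568]
ft_force: [0.3, 0.6, 6.8]
opening: 0.301
```

```bash
python3 - <<'E'
from h import *
d=cam('wrist'); save(d,'w4.png'); s=st();print(s['eef_pos'],s['ft_force'],s['opening'])
E
```

```text
[ 563.87987595 -262.33630404  207.25879651] [0.33677542 1.06345813 6.88469786] 0.2949648114051185
```

View pics/w4.png

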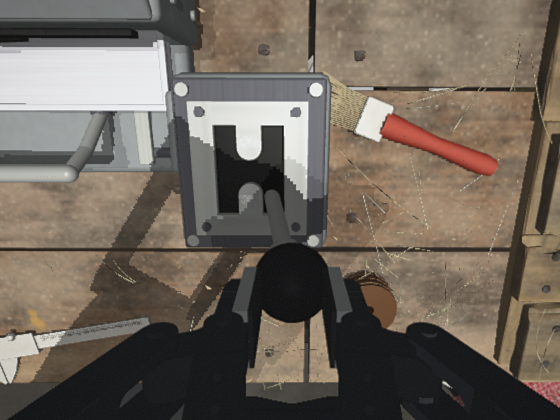

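play_rows(moves=[{"dx": 0.006, "dy": 0, "dz": 0.001, "ax": 0, "ay": 0, "az": 0, "jaw": -1}, {"dx": 0.012, "dy": 0, "dz": 0.002, "ax": 0, "ay": 0, "az": 0, "jaw": -1}, {"dx": 0.018, "dy": 0, "dz": 0.002, "ax": 0, "ay": 0, "az": 0, "jaw": -1}, {"dx": 0.024, "dy": 0, "dz": 0.003, "ax": 0, "ay": 0, "az": 0, "jaw": -1}, {"dx": 0.03, "dy": 0, "dz": 0.003, "ax": 0, "ay": 0, "az": 0, "jaw": -1}, {"dx": 0.036, "dy": 0, "dz": 0.003, "ax": 0, "ay": 0, "az": 0, "jaw": -1}, {"dx": 0.037, "dy": 0, "dz": 0.003, "ax": 0, "ay": 0, "az": 0, "jaw": -1}, {"dx": 0.037, "dy": 0, "dz": 0.003, "ax": 0, "ay": 0, "az": 0, "jaw": -1}, {"dx": 0.037, "dy": 0, "dz": 0.003, "ax": 0, "ay": 0, "az": 0, "jaw": -1}, {"dx": 0.037, "dy": 0, "dz": 0.003, "ax": 0, "ay": 0, "az": 0, "jaw": -1}])

```text
time: 4.92
eef_pos: [602.4, -263.2, 213.1]
eef_rot: [-1.562, -0.005, -1.568]
ft_force: [-0.2, 0.5, 12.3]
opening: 0.25
```

```bash
python3 - <<'E'
from h import *
d=cam('wrist'); save(d,'w5.png'); s=st();print(s['eef_pos'],s['ft_force'],s['opening'])
E
```

```text
[ 602.41626033 -263.21220249  213.11201666] [ 0.44808713  0.41440597 12.3488163 ] 0.24818313526499167
```

View pics/w5.png

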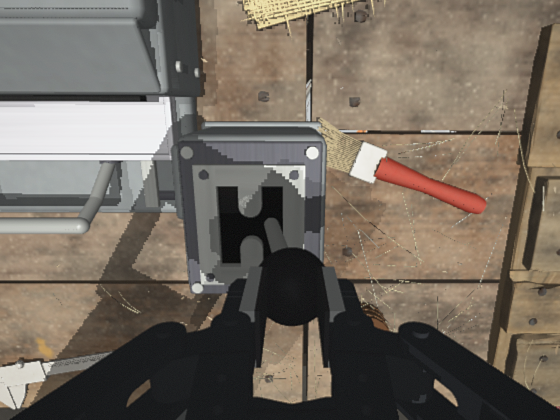

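play_rows(moves=[{"dx": 0.0, "dy": 0, "dz": 0, "ax": 0, "ay": 0, "az": 0, "jaw": 1}, {"dx": 0.0, "dy": 0, "dz": 0.0, "ax": 0, "ay": 0, "az": 0, "jaw": 1}, {"dx": 0.0, "dy": 0, "dz": 0.0, "ax": 0, "ay": 0, "az": 0, "jaw": 1}, {"dx": 0.0, "dy": 0, "dz": 0.04, "ax": 0, "ay": 0, "az": 0, "jaw": 1}, {"dx": 0.0, "dy": 0, "dz": 0.08, "ax": 0, "ay": 0, "az": 0, "jaw": 1}, {"dx": 0.0, "dy": 0.0, "dz": 0.12, "ax": 0, "ay": 0, "az": 0, "jaw": 1}, {"dx": 0.0, "dy": 0.07, "dz": 0.15, "ax": 0, "ay": 0, "az": 0, "jaw": 1}, {"dx": 0.0, "dy": 0.07, "dz": 0.15, "ax": 0, "ay": 0, "az": 0, "jaw": 1}, {"dx": 0.0, "dy": 0.07, "dz": 0.15, "ax": 0, "ay": 0, "az": 0, "jaw": 1}])

```text
time: 5.72
eef_pos: [601.0, -186.9, 362.2]
eef_rot: [-1.564, 0.0, -1.563]
ft_force: [1.0, 0.4, 0.7]
opening: 0.999
```

```bash
cat >> h.py <<'E'
from scipy.optimize import least_squares
def knob(d,c0):
    W=cloud(d).reshape(-1,3); k=W[np.linalg.norm(W-np.array(c0),axis=1)<32]; k=k[k[:,2]>c0[2]-25]
    s=least_squares(lambda c:np.linalg.norm(k-c,axis=1)-18,c0,loss='soft_l1'); return len(k),s.x
E
python3 - <<'E'
from h import *
d=cam('wrist'); save(d,'w6.png'); s=st();print(s['eef_pos'],s['ft_force'],s['opening'])
print(knob(d,[600,-262,208]))
E
```

```text
[ 600.28502194 -189.18721834  359.86433492] [ 1.11351592 -0.40274201 -0.97363546] 1.0012173020857207
(1444, array([ 597.2904087 , -262.65119276,  207.73310647]))
```

View pics/w6.png

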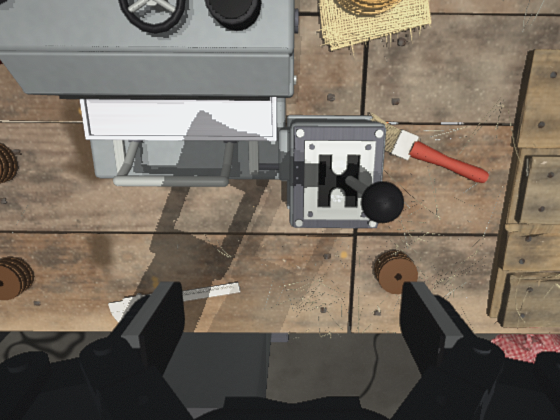

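play_rows(moves=[{"dx": -0.007, "dy": 0.138, "dz": 0, "ax": 0, "ay": 0, "az": 1.57, "jaw": 1}, {"dx": -0.007, "dy": 0.138, "dz": 0, "ax": 0, "ay": 0, "az": 1.57, "jaw": 1}, {"dx": -0.007, "dy": 0.138, "dz": 0, "ax": 0, "ay": 0, "az": 1.57, "jaw": 1}, {"dx": -0.007, "dy": 0.138, "dz": 0, "ax": 0, "ay": 0, "az": 1.57, "jaw": 1}, {"dx": -0.007, "dy": 0.138, "dz": -0.05, "ax": 0, "ay": 0, "az": 1.57, "jaw": 1}, {"dx": -0.007, "dy": 0.138, "dz": -0.1, "ax": 0, "ay": 0, "az": 1.57, "jaw": 1}, {"dx": -0.007, "dy": 0.138, "dz": -0.1, "ax": 0, "ay": 0, "az": 1.57, "jaw": 1}, {"dx": -0.007, "dy": 0.138, "dz": -0.1, "ax": 0, "ay": 0, "az": 1.57, "jaw": 1}, {"dx": -0.007, "dy": 0.138, "dz": -0.1, "ax": 0, "ay": 0, "az": 1.57, "jaw": 1}, {"dx": -0.007, "dy": 0.138, "dz": -0.1, "ax": 0, "ay": 0, "az": 1.57, "jaw": 1}, {"dx": -0.007, "dy": 0.138, "dz": -0.1, "ax": 0, "ay": 0, "az": 1.57, "jaw": 1}, {"dx": -0.007, "dy": 0.138, "dz": -0.1, "ax": 0, "ay": 0, "az": 1.57, "jaw": 1}, {"dx": -0.007, "dy": 0.138, "dz": -0.1, "ax": 0, "ay": 0, "az": 1.57, "jaw": 1}, {"dx": -0.007, "dy": 0.138, "dz": -0.1, "ax": 0, "ay": 0, "az": 1.57, "jaw": 1}])

```text
time: 6.93
eef_pos: [591.5, -54.3, 255.3]
eef_rot: [-1.57, 0.004, 0.002]
ft_force: [-0.4, 0.3, 0.4]
opening: 1.005
```

```bash
python3 - <<'E'
from h import *
d=cam('wrist'); save(d,'w7.png'); s=st();print(s['eef_pos'],s['eef_rot'],s['q'])
E
```

```text
[591.62258871 -54.15389651 255.51940489] [-1.57047765e+00  3.18627604e-03 -4.48605187e-04] [-2.36649180e-01  2.26937008e-01  1.45229588e+00 -4.38218623e-04
  1.46553215e+00 -2.36153332e-01]
```

View pics/w7.png

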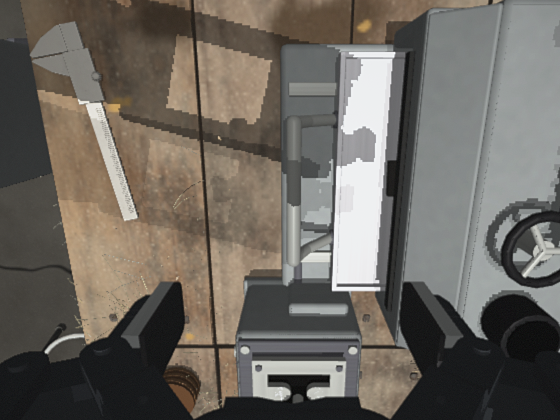

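play_rows(force=30, moves=[{"dx": 0.0, "dy": 0, "dz": -0.04, "ax": 0, "ay": 0, "az": 0, "jaw": 1}, {"dx": 0.0, "dy": 0, "dz": -0.08, "ax": 0, "ay": 0, "az": 0, "jaw": 1}, {"dx": 0.0, "dy": 0, "dz": -0.12, "ax": 0, "ay": 0, "az": 0, "jaw": 1}, {"dx": 0.0, "dy": 0, "dz": -0.15, "ax": 0, "ay": 0, "az": 0, "jaw": 1}, {"dx": 0.0, "dy": 0, "dz": -0.152, "ax": 0, "ay": 0, "az": 0, "jaw": -1}, {"dx": 0.0, "dy": 0, "dz": -0.152, "ax": 0, "ay": 0, "az": 0, "jaw": -1}, {"dx": 0.0, "dy": 0, "dz": -0.152, "ax": 0, "ay": 0, "az": 0, "jaw": -1}, {"dx": 0.0, "dy": 0, "dz": -0.152, "ax": 0, "ay": 0, "az": 0, "jaw": -1}, {"dx": 0.0, "dy": 0, "dz": -0.152, "ax": 0, "ay": 0, "az": 0, "jaw": -1}, {"dx": 0.0, "dy": 0, "dz": -0.152, "ax": 0, "ay": 0, "az": 0, "jaw": -1}, {"dx": 0.0, "dy": 0, "dz": -0.152, "ax": 0, "ay": 0, "az": 0, "jaw": -1}, {"dx": 0.0, "dy": 0, "dz": -0.152, "ax": 0, "ay": 0, "az": 0, "jaw": -1}, {"dx": 0.0, "dy": 0, "dz": -0.152, "ax": 0, "ay": 0, "az": 0, "jaw": -1}])

```text
time: 8.07
eef_pos: [592.8, -53.6, 106.1]
eef_rot: [-1.571, -0.001, 0.002]
ft_force: [-0.1, -1.2, 2.6]
opening: 0.0
```

```bash
python3 - <<'E'
from h import *
d=cam('wrist'); save(d,'w8.png'); d=cam('scene'); save(d,'c8.png',(220,140,420,290),4);s=st();print(s['eef_pos'],s['ft_force'],s['opening'])
E
```

```text
[592.8548194  -53.57829081 106.13033005] [-0.24398405 -0.29286038  3.29340708] -0.0013900993868853268
```

View pics/w8.png

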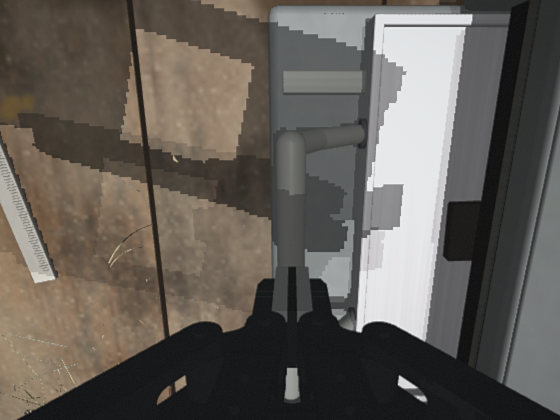

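View pics/c8.png

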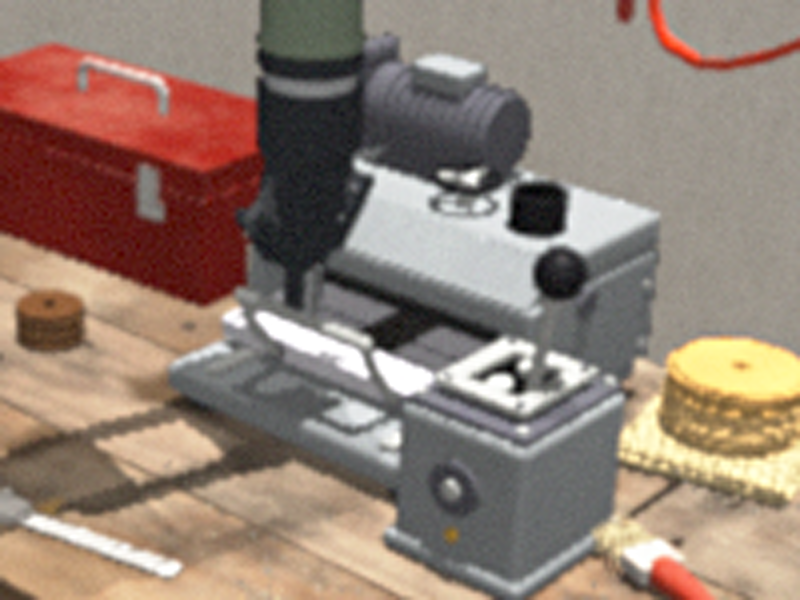

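```bash
python3 - <<'E'
from h import *
d=cam('wrist'); W=cloud(d)
for u,v in [(292,160),(292,200),(292,240),(290,260),(270,300),(310,300),(292,290),(320,300)]: print(u,v,W[v,u].round(1))
save(d,'w9.png',(220,230,370,410),3.3)
print(np.array(d['mount']).round(3))
E
```

```text
292 160 [593.6   0.6 111.7]
292 200 [593.6 -15.  113.4]
292 240 [593.7 -32.2 112.6]
290 260 [592.9 -41.1 112.9]
270 300 [585.7 -46.5 136.2]
310 300 [599.7 -41.9 144.1]
292 290 [593.6 -42.3 136.3]
320 300 [603.7 -46.1 136.8]
[[ 1.00000e+00  1.00000e-03  1.00000e-03  5.65000e-01]
 [-1.00000e-03 -2.96000e-01  9.55000e-01 -1.49537e+02]
 [ 1.00000e-03 -9.55000e-01 -2.96000e-01  7.61580e+01]
 [ 0.00000e+00  0.00000e+00  0.00000e+00  1.00000e+00]]
```

View pics/w9.png

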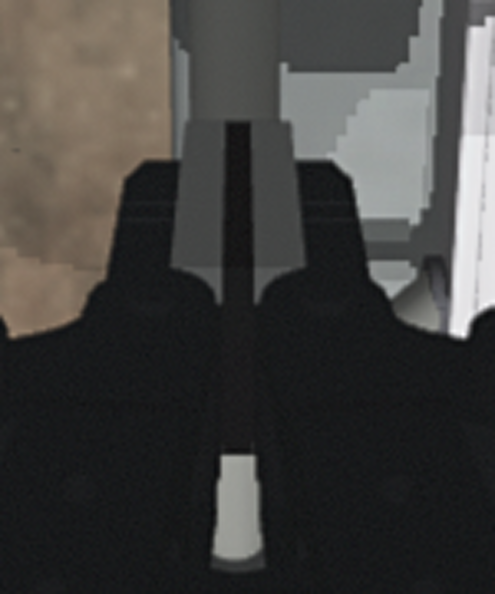

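```bash
python3 - <<'E'
from h import *
d=cam('wrist'); W=cloud(d)
for v in range(255,320,5): print(v,[W[v,u].round(1).tolist() for u in (278,284,300,306)])
d3=dict(np.load('w3.npz')); W=cloud(d3)
t=np.array([608.5,-117,394.5])
for u,v in [(170,284),(180,284),(175,300),(160,320),(140,350),(410,284),(405,290)]: print(u,v,(W[v,u]-t).round(1))
E
```

```text
255 [[587.7, -40.3, 109.6], [590.3, -39.0, 112.5], [597.0, -39.3, 111.7], [603.1, -72.9, 33.8]]
260 [[587.7, -42.6, 109.6], [590.3, -41.4, 112.2], [597.1, -41.6, 111.8], [603.1, -76.4, 33.8]]
265 [[587.7, -45.0, 109.4], [590.3, -43.6, 112.4], [597.1, -44.0, 111.4], [603.1, -79.7, 34.2]]
270 [[588.1, -41.7, 121.3], [590.5, -41.9, 120.8], [596.9, -41.8, 121.1], [599.2, -41.8, 121.0]]
275 [[588.2, -42.3, 124.4], [590.6, -42.3, 124.5], [596.8, -41.9, 125.1], [599.1, -41.9, 125.2]]
280 [[588.4, -41.9, 129.4], [590.6, -41.8, 129.6], [596.7, -42.4, 128.4], [598.9, -41.9, 129.5]]
285 [[588.6, -41.4, 134.3], [590.7, -42.0, 133.2], [596.6, -42.2, 132.8], [598.8, -41.8, 133.5]]
290 [[588.6, -42.0, 137.0], [590.8, -42.1, 136.8], [596.5, -42.5, 136.0], [598.6, -41.6, 137.6]]
295 [[588.7, -42.5, 139.6], [590.9, -41.5, 141.4], [596.4, -42.4, 139.8], [598.5, -42.1, 140.3]]
300 [[588.9, -41.8, 144.3], [590.9, -42.2, 143.5], [596.3, -42.0, 143.8], [598.4, -41.9, 144.0]]
305 [[588.9, -42.5, 146.3], [590.9, -42.3, 146.6], [596.2, -41.6, 147.8], [598.2, -41.6, 147.8]]
310 [[589.1, -41.9, 150.3], [591.0, -42.0, 150.2], [596.2, -42.0, 150.1], [598.2, -43.0, 148.5]]
315 [[589.3, -40.8, 155.0], [591.0, -43.5, 150.7], [596.2, -43.2, 151.3], [597.9, -40.5, 155.5]]
170 284 [12.  45.3 25.7]
180 284 [ 9.5 43.2 21.1]
175 300 [ 6.6 43.3 27.9]
160 320 [ 8.2 43.4 43.3]
140 350 [ 6.9 44.8 56.9]
410 284 [ 11.8 -43.3  25. ]
405 290 [  9.  -41.9  24.5]
```

play_rows(force=30, moves=[{"dx": 0.001, "dy": 0, "dz": 0.02, "ax": 0, "ay": 0, "az": 0, "jaw": 1}, {"dx": 0.001, "dy": 0, "dz": 0.02, "ax": 0, "ay": 0, "az": 0, "jaw": 1}, {"dx": 0.001, "dy": 0, "dz": 0.02, "ax": 0, "ay": 0, "az": 0, "jaw": 1}, {"dx": 0.001, "dy": 0, "dz": 0.02, "ax": 0, "ay": 0, "az": 0, "jaw": 1}, {"dx": 0.001, "dy": 0, "dz": 0.02, "ax": 0, "ay": 0, "az": 0, "jaw": 1}, {"dx": 0.001, "dy": 0, "dz": 0.0, "ax": 0, "ay": 0, "az": 0, "jaw": 1}, {"dx": 0.001, "dy": 0, "dz": -0.02, "ax": 0, "ay": 0, "az": 0, "jaw": 1}, {"dx": 0.001, "dy": 0, "dz": -0.034, "ax": 0, "ay": 0, "az": 0, "jaw": 1}, {"dx": 0.001, "dy": 0, "dz": -0.034, "ax": 0, "ay": 0, "az": 0, "jaw": 1}, {"dx": 0.001, "dy": 0, "dz": -0.034, "ax": 0, "ay": 0, "az": 0, "jaw": -1}, {"dx": 0.001, "dy": 0, "dz": -0.034, "ax": 0, "ay": 0, "az": 0, "jaw": -1}, {"dx": 0.001, "dy": 0, "dz": -0.034, "ax": 0, "ay": 0, "az": 0, "jaw": -1}, {"dx": 0.001, "dy": 0, "dz": -0.034, "ax": 0, "ay": 0, "az": 0, "jaw": -1}, {"dx": 0.001, "dy": 0, "dz": -0.034, "ax": 0, "ay": 0, "az": 0, "jaw": -1}, {"dx": 0.001, "dy": 0, "dz": -0.034, "ax": 0, "ay": 0, "az": 0, "jaw": -1}, {"dx": 0.001, "dy": 0, "dz": -0.034, "ax": 0, "ay": 0, "az": 0, "jaw": -1}, {"dx": 0.001, "dy": 0, "dz": -0.034, "ax": 0, "ay": 0, "az": 0, "jaw": -1}])

```text
time: 9.68
eef_pos: [592.3, -53.6, 72.2]
eef_rot: [-1.571, 0.003, 0.002]
ft_force: [-4.7, -0.0, 4.8]
opening: 0.127
```

```bash
python3 - <<'E'
from h import *
d=cam('wrist'); save(d,'w10.png'); s=st();print(s['eef_pos'],s['ft_force'],s['opening'])
W=cloud(d)
for v in range(255,320,5): print(v,[W[v,u].round(1).tolist() for u in (270,278,306)])
E
```

```text
[592.33164335 -53.61808938  72.18772645] [-4.06928473 -0.2075439   5.08520393] 0.13263959227697322
255 [[580.9, -59.8, 30.5], [588.6, -25.0, 111.3], [597.7, -25.0, 111.1]]
260 [[580.9, -62.9, 30.3], [588.6, -27.0, 110.7], [597.7, -26.8, 111.0]]
265 [[580.8, -66.3, 29.6], [588.6, -29.2, 109.9], [597.7, -28.7, 110.9]]
270 [[584.4, -41.9, 87.1], [588.6, -30.6, 110.6], [597.8, -30.7, 110.3]]
275 [[584.6, -42.2, 90.8], [588.6, -32.2, 110.9], [597.8, -31.9, 111.5]]
280 [[585.0, -41.7, 96.0], [588.6, -33.9, 111.2], [597.8, -34.1, 110.9]]
285 [[585.2, -41.5, 100.4], [588.6, -35.6, 111.5], [597.8, -35.8, 111.1]]
290 [[585.4, -41.8, 103.6], [588.6, -37.2, 112.0], [597.9, -37.8, 110.8]]
295 [[585.6, -42.0, 106.7], [588.5, -39.5, 111.2], [597.9, -40.0, 110.2]]
300 [[585.7, -42.6, 109.1], [588.5, -42.1, 109.9], [597.9, -41.7, 110.5]]
305 [[586.0, -41.8, 113.6], [588.5, -43.4, 111.0], [598.0, -43.6, 110.6]]
310 [[586.1, -42.4, 115.7], [588.5, -45.6, 110.4], [598.0, -45.3, 110.9]]
315 [[586.1, -43.8, 116.4], [588.5, -47.3, 110.9], [598.0, -47.4, 110.6]]
```

View pics/w10.png

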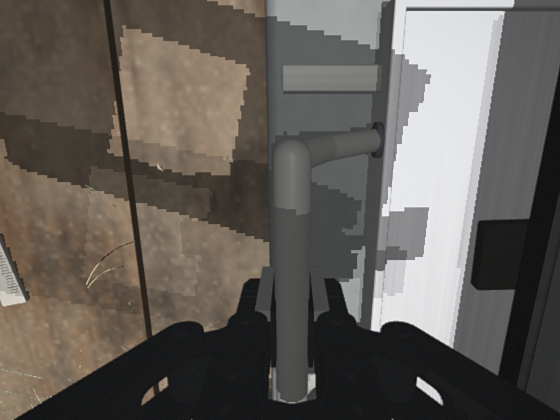

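play_rows(moves=[{"dx": -0.01, "dy": 0, "dz": 0, "ax": 0, "ay": 0, "az": 0, "jaw": -1}, {"dx": -0.03, "dy": 0, "dz": 0, "ax": 0, "ay": 0, "az": 0, "jaw": -1}, {"dx": -0.05, "dy": 0, "dz": 0, "ax": 0, "ay": 0, "az": 0, "jaw": -1}, {"dx": -0.07, "dy": 0, "dz": 0, "ax": 0, "ay": 0, "az": 0, "jaw": -1}, {"dx": -0.09, "dy": 0, "dz": 0, "ax": 0, "ay": 0, "az": 0, "jaw": -1}, {"dx": -0.11, "dy": 0, "dz": 0, "ax": 0, "ay": 0, "az": 0, "jaw": -1}, {"dx": -0.13, "dy": 0, "dz": 0, "ax": 0, "ay": 0, "az": 0, "jaw": -1}, {"dx": -0.145, "dy": 0, "dz": 0, "ax": 0, "ay": 0, "az": 0, "jaw": -1}, {"dx": -0.155, "dy": 0, "dz": 0, "ax": 0, "ay": 0, "az": 0, "jaw": -1}, {"dx": -0.159, "dy": 0, "dz": 0, "ax": 0, "ay": 0, "az": 0, "jaw": -1}, {"dx": -0.161, "dy": 0, "dz": 0, "ax": 0, "ay": 0, "az": 0, "jaw": -1}, {"dx": -0.161, "dy": 0, "dz": 0, "ax": 0, "ay": 0, "az": 0, "jaw": -1}, {"dx": -0.161, "dy": 0, "dz": 0, "ax": 0, "ay": 0, "az": 0, "jaw": -1}, {"dx": -0.161, "dy": 0, "dz": 0, "ax": 0, "ay": 0, "az": 0, "jaw": -1}])

```text
time: 10.9
eef_pos: [433.1, -53.7, 72.1]
eef_rot: [-1.571, -0.0, 0.002]
ft_force: [-2.2, -0.3, 8.0]
opening: 0.131
```

```bash
python3 - <<'E'
from h import *
d=cam('wrist'); save(d,'w11.png'); s=st();print(s['eef_pos'],s['ft_force'],s['opening'])
E
```

```text
[433.1367421  -53.71118459  72.09240204] [-1.84614325  0.48622273  6.76762773] 0.12449572921994419
```

View pics/w11.png

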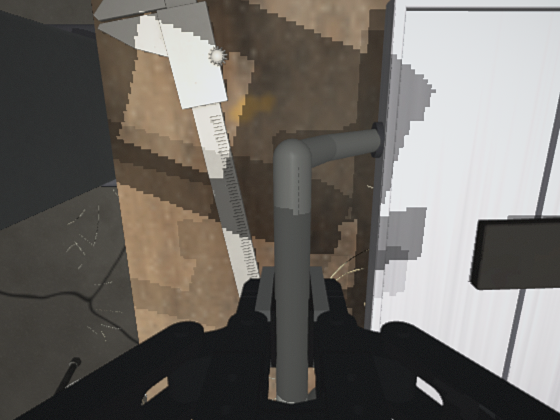

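play_rows(moves=[{"dx": -0.004, "dy": 0, "dz": 0, "ax": 0, "ay": 0, "az": 0, "jaw": -1}, {"dx": -0.004, "dy": 0, "dz": 0, "ax": 0, "ay": 0, "az": 0, "jaw": -1}, {"dx": -0.004, "dy": 0, "dz": 0, "ax": 0, "ay": 0, "az": 0, "jaw": -1}, {"dx": 0, "dy": 0, "dz": 0, "ax": 0, "ay": 0, "az": 0, "jaw": 1}, {"dx": 0, "dy": 0, "dz": 0, "ax": 0, "ay": 0, "az": 0, "jaw": 1}, {"dx": 0, "dy": 0, "dz": 0, "ax": 0, "ay": 0, "az": 0, "jaw": 1}, {"dx": 0, "dy": 0, "dz": 0, "ax": 0, "ay": 0, "az": 0, "jaw": 1}, {"dx": 0, "dy": 0, "dz": 0.04, "ax": 0, "ay": 0, "az": 0, "jaw": 1}, {"dx": 0, "dy": 0, "dz": 0.08, "ax": 0, "ay": 0, "az": 0, "jaw": 1}, {"dx": 0, "dy": 0, "dz": 0.12, "ax": 0, "ay": 0, "az": 0, "jaw": 1}, {"dx": 0.04, "dy": -0.03, "dz": 0.16, "ax": 0, "ay": 0, "az": 0, "jaw": 1}, {"dx": 0.08, "dy": -0.06, "dz": 0.2, "ax": 0, "ay": 0, "az": 0, "jaw": 1}, {"dx": 0.1, "dy": -0.09, "dz": 0.24, "ax": 0, "ay": 0, "az": 0, "jaw": 1}, {"dx": 0.12, "dy": -0.09, "dz": 0.24, "ax": 0, "ay": 0, "az": 0, "jaw": 1}, {"dx": 0.12, "dy": -0.09, "dz": 0.24, "ax": 0, "ay": 0, "az": 0, "jaw": 1}])

```text
time: 12.2
eef_pos: [554.8, -145.7, 314.4]
eef_rot: [-1.573, -0.004, 0.001]
ft_force: [0.0, -0.4, 1.1]
opening: 0.996
```

```bash
python3 - <<'E'
from h import *
d=cam('wrist'); save(d,'w12.png'); s=st();print(s['eef_pos'],s['eef_rot'],s['ft_force'],s['opening'])
np.savez('w12.npz',**{k:np.array(v) for k,v in d.items()})
E
```

```text
[ 558.0953884  -147.90489701  316.57680963] [-1.57619024e+00 -1.03173069e-02 -1.21754397e-04] [ 3.25333577 -1.52531962  2.67306644] 0.9990922040636226
```

View pics/w12.png

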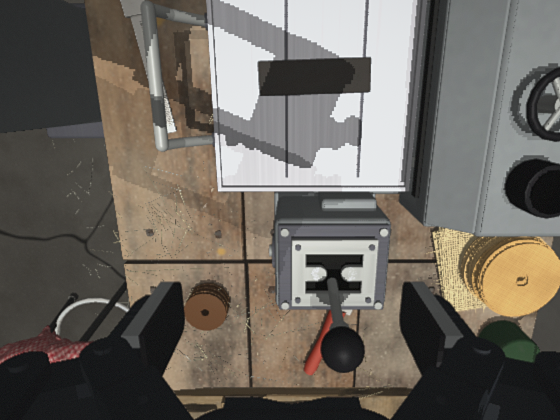

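```bash
python3 - <<'E'
from h import *
d=cam('wrist'); s=st();print(s['eef_pos'],s['eef_rot'],s['time'])
d=cam('wrist'); s=st();print(s['eef_pos'],s['eef_rot'],s['time'])
np.savez('w12.npz',**{k:np.array(v) for k,v in d.items()}); save(d,'w12b.png',(190,0,450,210),3)
W=cloud(d);
p=W[:190,215:430].reshape(-1,3); im=d['image'][:190,215:430].reshape(-1,3).astype(int)
m=(im.sum(1)<220)&(abs(p[:,2]-60)<7); v,u=np.indices((190,215)); 
mask=m.reshape(190,215).astype(np.uint8); n,l,stt,c=cv2.connectedComponentsWithStats(mask); i=1+np.argmax(stt[1:,4]); print(stt[i],c[i])
q=p[(l==i).ravel()]; print(cv2.minAreaRect(q[:,:2].astype(np.float32)),np.median(q,0))
E
```

```text
[ 555.67104261 -146.164824    314.38575477] [-1.57382639e+00 -5.93484023e-03  2.75672894e-04] 12.3
[ 553.45511127 -144.58134004  312.12443386] [-1.57142494e+00 -1.23624033e-03  9.83565025e-04] 12.35
[  42   56  112   39 3830] [97.70861619 75.56866841]
((579.5989990234375, -46.34006881713867), (113.48959350585938, 35.05756759643555), 1.0341242551803589) [579.35404726 -46.72855024  60.45876765]
```

View pics/w12b.png

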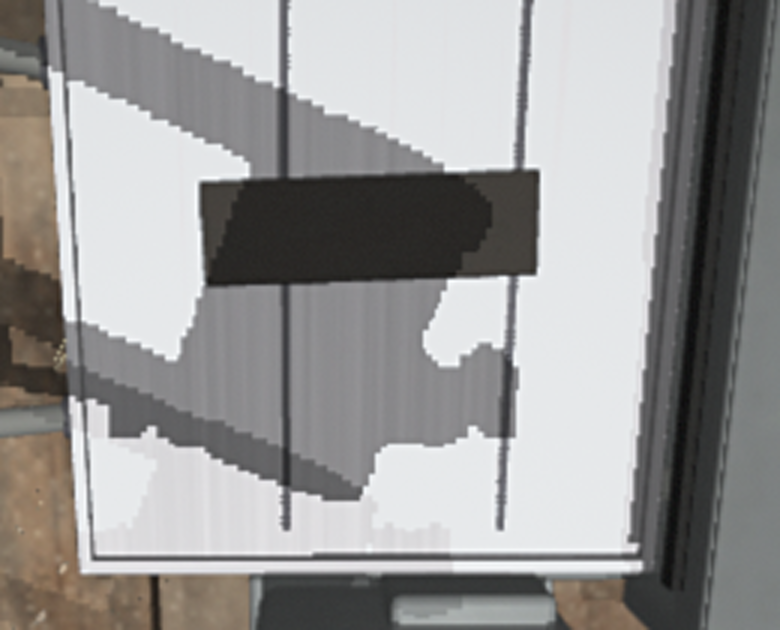

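```bash
python3 - <<'E'
from h import *
d=dict(np.load('w12.npz'))
P=[onplane(d,190+a/3,b/3,60) for a,b in [(200,182),(540,170),(537,274),(206,286)]]
P=np.array(P);print(P.round(1), P.mean(0), np.arctan2(*(P[1]-P[0])[[1,0]]),np.arctan2(*(P[2]-P[3])[[1,0]]))
for a,b in [(92,555),(640,550),(68,98)]: print(onplane(d,190+a/3,b/3,52).round(1))
s=cam('scene'); st0=st(); print(st0['eef_pos'])
W=cloud(d); k=knob(d,[597,-262,208]); print(k)
E
```

```text
[[522.7 -32.5  60. ]
 [636.7 -28.5  60. ]
 [637.8 -61.6  60. ]
 [523.9 -65.7  60. ]] [580.27945118 -47.06095064  60.        ] 0.03475314823639872 0.035983858908888236
[ 477.9 -162.2   52. ]
[ 684.7 -160.2   52. ]
[478.5  -5.7  52. ]
[ 551.98147166 -143.51821412  310.57733574]
(1721, array([ 597.12540771, -262.39877106,  207.64972311]))
```

play_rows(moves=[{"dx": 0.028, "dy": 0.097, "dz": -0.04, "ax": 0, "ay": 0, "az": 1.605, "jaw": 0.2}, {"dx": 0.028, "dy": 0.097, "dz": -0.08, "ax": 0, "ay": 0, "az": 1.605, "jaw": 0.2}, {"dx": 0.028, "dy": 0.097, "dz": -0.12, "ax": 0, "ay": 0, "az": 1.605, "jaw": 0.2}, {"dx": 0.028, "dy": 0.097, "dz": -0.12, "ax": 0, "ay": 0, "az": 1.605, "jaw": 0.2}, {"dx": 0.028, "dy": 0.097, "dz": -0.12, "ax": 0, "ay": 0, "az": 1.605, "jaw": 0.2}, {"dx": 0.028, "dy": 0.097, "dz": -0.12, "ax": 0, "ay": 0, "az": 1.605, "jaw": 0.2}, {"dx": 0.028, "dy": 0.097, "dz": -0.12, "ax": 0, "ay": 0, "az": 1.605, "jaw": 0.2}, {"dx": 0.028, "dy": 0.097, "dz": -0.12, "ax": 0, "ay": 0, "az": 1.605, "jaw": 0.2}, {"dx": 0.028, "dy": 0.097, "dz": -0.12, "ax": 0, "ay": 0, "az": 1.605, "jaw": 0.2}, {"dx": 0.028, "dy": 0.097, "dz": -0.12, "ax": 0, "ay": 0, "az": 1.605, "jaw": 0.2}, {"dx": 0.028, "dy": 0.097, "dz": -0.12, "ax": 0, "ay": 0, "az": 1.605, "jaw": 0.2}, {"dx": 0.028, "dy": 0.097, "dz": -0.12, "ax": 0, "ay": 0, "az": 1.605, "jaw": 0.2}, {"dx": 0.028, "dy": 0.097, "dz": -0.12, "ax": 0, "ay": 0, "az": 1.605, "jaw": 0.2}, {"dx": 0.028, "dy": 0.097, "dz": -0.12, "ax": 0, "ay": 0, "az": 1.605, "jaw": 0.2}, {"dx": 0.028, "dy": 0.097, "dz": -0.12, "ax": 0, "ay": 0, "az": 1.605, "jaw": 0.2}, {"dx": 0.028, "dy": 0.097, "dz": -0.12, "ax": 0, "ay": 0, "az": 1.605, "jaw": 0.2}])

```text
time: 13.73
eef_pos: [579.2, -46.0, 190.5]
eef_rot: [-1.569, -0.001, 1.605]
ft_force: [-0.0, -0.2, 0.6]
opening: 0.602
```

```bash
python3 - <<'E'
from h import *
d=cam('wrist'); save(d,'w13.png'); s=st();print(s['eef_pos'],s['eef_rot'],s['ft_force'],s['opening'])
W=cloud(d);t=s['eef_pos']
P=W-t; m=(abs(P[...,0])<20)&(abs(P[...,1])<40)&(P[...,2]>5)&(P[...,2]<40)
v,u=np.nonzero(m); 
for sgn in (-1,1):
    k=m&(P[...,1]*sgn>0); q=P[k]; print(sgn,len(q),q[:,2].min() if len(q) else 0, np.percentile(q[:,2],[1,5]), np.median(q,0))
np.savez('w13.npz',**{k:np.array(v) for k,v in d.items()})
E
```

```text
[579.54805754 -46.11438037 190.81972272] [-1.56950124e+00 -3.51822377e-04  1.60555685e+00] [-0.04191631  0.63253914  0.01604159] 0.6012245738108221
-1 1899 9.69780862446197 [11.23162239 14.34887233] [ -5.51680778 -26.48347337  28.62993329]
1 1877 9.236458839078836 [11.05407977 14.16793537] [-8.06564627 27.01931462 28.36267458]
```

View pics/w13.png

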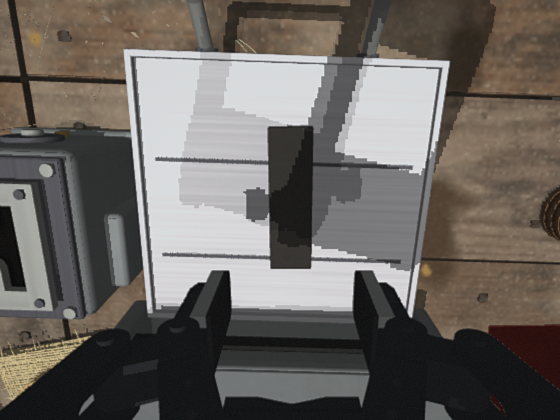

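```bash
python3 - <<'E'
from h import *
d=dict(np.load('w13.npz'))
P=np.array([onplane(d,a,b,60) for a,b in [(268,127),(312,126),(312,268),(271,269)]]);print(P.round(1),P.mean(0))
W=cloud(d);T=np.array([579.5,-46,190.8])
for v in range(268,300,4): print(v,[(W[v,u]-T).round(1).tolist() for u in (212,222,360,372)])
E
```

```text
[[523.3 -64.8  60. ]
 [521.4 -32.5  60. ]
 [635.5 -26.6  60. ]
 [637.6 -60.4  60. ]] [579.42879838 -46.03758432  60.        ]
268 [[62.9, -64.9, -139.1], [62.6, -56.4, -139.2], [58.5, 60.9, -139.3], [57.2, 70.6, -137.3]]
272 [[-9.5, -31.2, 16.0], [-9.9, -27.2, 16.4], [-12.0, 27.0, 16.9], [-12.1, 31.7, 16.7]]
276 [[-9.6, -30.5, 19.5], [-9.9, -26.5, 19.9], [-11.3, 26.7, 18.9], [-11.5, 31.3, 19.0]]
280 [[-9.8, -29.7, 23.2], [-10.1, -25.9, 23.6], [-12.1, 25.7, 23.9], [-12.0, 30.3, 23.4]]
284 [[-9.5, -29.2, 25.8], [-10.5, -25.2, 27.5], [-10.9, 25.7, 24.9], [-11.6, 29.9, 25.8]]
288 [[-9.6, -28.5, 29.0], [-8.8, -25.2, 27.3], [-8.3, 26.2, 23.1], [-11.6, 29.2, 28.9]]
292 [[-9.1, -28.1, 31.1], [-6.6, -25.5, 26.4], [-7.8, 25.9, 25.1], [-12.0, 28.4, 32.7]]
296 [[-9.2, -27.5, 34.1], [-5.1, -25.4, 26.7], [-6.2, 26.0, 25.3], [-11.8, 27.9, 35.1]]
```

play_rows(force=60, moves=[{"dx": 0, "dy": 0.0, "dz": -0.04, "ax": 0, "ay": 0, "az": 0, "jaw": 0.2}, {"dx": 0, "dy": 0.0, "dz": -0.08, "ax": 0, "ay": 0, "az": 0, "jaw": 0.2}, {"dx": 0, "dy": 0.0, "dz": -0.12, "ax": 0, "ay": 0, "az": 0, "jaw": 0.2}, {"dx": 0, "dy": 0.0, "dz": -0.135, "ax": 0, "ay": 0, "az": 0, "jaw": 0.2}, {"dx": 0, "dy": 0.0, "dz": -0.145, "ax": 0, "ay": 0, "az": 0, "jaw": 0.2}, {"dx": 0, "dy": 0.0, "dz": -0.151, "ax": 0, "ay": 0, "az": 0, "jaw": 0.2}, {"dx": 0, "dy": 0.0, "dz": -0.151, "ax": 0, "ay": 0, "az": 0, "jaw": 0.2}, {"dx": 0, "dy": 0.0, "dz": -0.151, "ax": 0, "ay": 0, "az": 0, "jaw": 0.2}])

```text
time: 14.45
eef_pos: [582.2, -46.8, 42.1]
eef_rot: [-1.574, 0.001, 1.606]
ft_force: [0.0, 0.0, 0.0]
opening: 0.6
```

```bash
python3 - <<'E'
from h import *
d=cam('wrist'); save(d,'w14.png',(150,150,430,420),2.2); s=st();print(s['eef_pos'],s['eef_rot'],s['ft_force'],s['opening'])
d=cam('scene'); save(d,'c14.png',(220,140,420,290),4)
E
```

```text
[581.98966116 -46.79866083  41.92707469] [-1.57411920e+00  8.40205858e-04  1.60642425e+00] [-0.06462245 -0.16695961  2.60889341] 0.5970656620299496
```

View pics/w14.png

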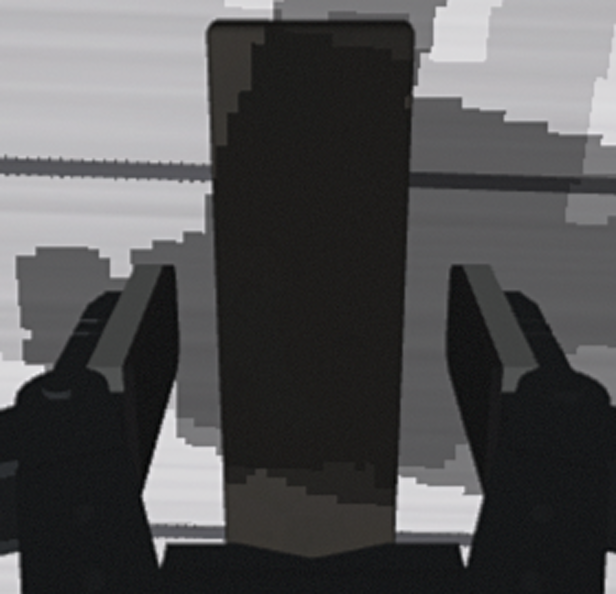

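View pics/c14.png

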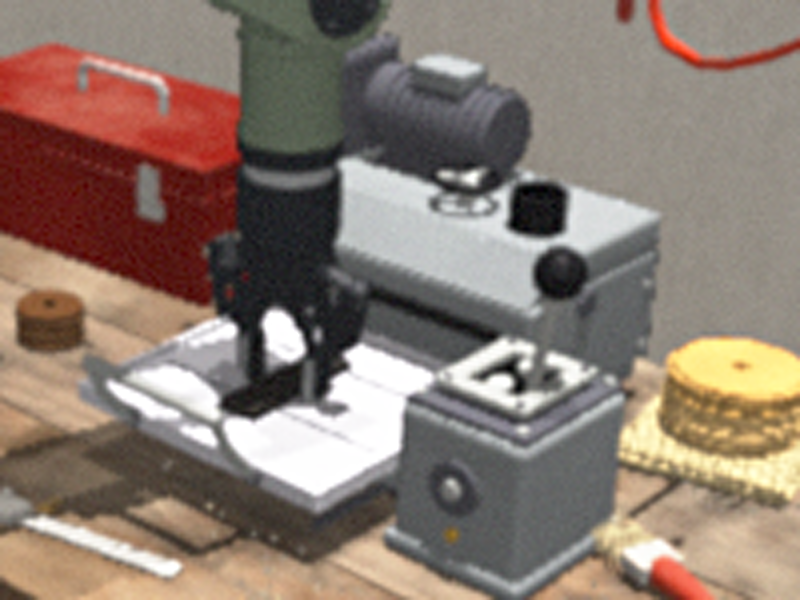

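play_rows(force=60, moves=[{"dx": 0, "dy": 0.0, "dz": 0, "ax": 0, "ay": 0, "az": 0, "jaw": -1}, {"dx": 0, "dy": 0.0, "dz": 0, "ax": 0, "ay": 0, "az": 0, "jaw": -1}, {"dx": 0, "dy": 0.0, "dz": 0, "ax": 0, "ay": 0, "az": 0, "jaw": -1}, {"dx": 0, "dy": 0.0, "dz": 0, "ax": 0, "ay": 0, "az": 0, "jaw": -1}, {"dx": 0, "dy": 0.0, "dz": 0, "ax": 0, "ay": 0, "az": 0, "jaw": -1}, {"dx": 0, "dy": 0.0, "dz": 0, "ax": 0, "ay": 0, "az": 0, "jaw": -1}])

```text
time: 15.05
eef_pos: [583.9, -47.0, 44.6]
eef_rot: [-1.578, 0.001, 1.607]
ft_force: [-1.0, 1.1, 13.8]
opening: 0.378
```

```bash
python3 - <<'E'
from h import *
d=cam('wrist'); save(d,'w15.png',(150,150,430,420),2.2); s=st();print(s['eef_pos'],s['eef_rot'],s['ft_force'],s['opening'])
E
```

```text
[583.90483191 -47.04271394  44.64939728] [-1.57815578e+00  1.39143183e-03  1.60654858e+00] [-0.0889609   1.22788346 13.52290681] 0.376002511359365
```

View pics/w15.png

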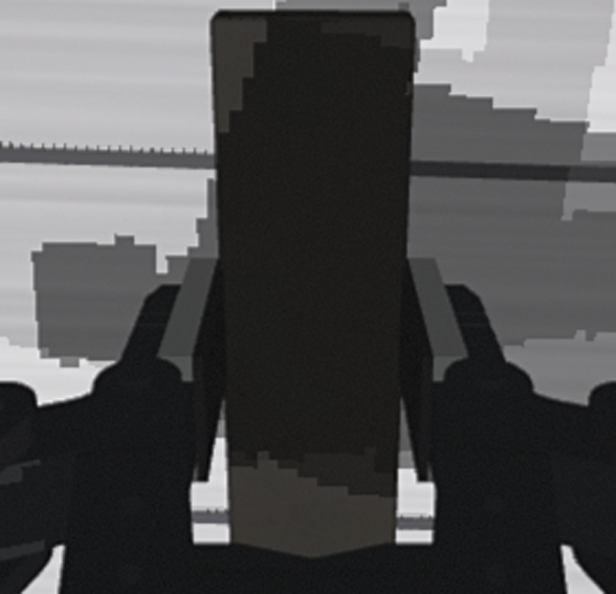

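play_rows(force=60, moves=[{"dx": 0, "dy": 0.0, "dz": 0.01, "ax": 0, "ay": 0, "az": 0, "jaw": -1}, {"dx": 0, "dy": 0.0, "dz": 0.02, "ax": 0, "ay": 0, "az": 0, "jaw": -1}, {"dx": 0, "dy": 0.0, "dz": 0.04, "ax": 0, "ay": 0, "az": 0, "jaw": -1}, {"dx": 0, "dy": 0.0, "dz": 0.06, "ax": 0, "ay": 0, "az": 0, "jaw": -1}, {"dx": 0, "dy": 0.0, "dz": 0.08, "ax": 0, "ay": 0, "az": 0, "jaw": -1}, {"dx": 0, "dy": 0.0, "dz": 0.08, "ax": 0, "ay": 0, "az": 0, "jaw": -1}, {"dx": 0, "dy": 0.0, "dz": 0.08, "ax": 0, "ay": 0, "az": 0, "jaw": -1}])

```text
time: 15.68
eef_pos: [580.9, -46.7, 121.2]
eef_rot: [-1.573, 0.001, 1.607]
ft_force: [0.0, 0.0, -5.2]
opening: 0.374
```

```bash
python3 - <<'E'
from h import *
d=cam('wrist'); save(d,'w16.png'); s=st();print(s['eef_pos'],s['eef_rot'],s['ft_force'],s['opening'])
d=cam('side'); save(d,'s16.png',(240,120,440,320),3)
for u,v in [(205,262),(228,263),(245,288),(213,240)]: print(onplane(d,u,v,5).round())
E
```

```text
[579.51863126 -46.37278666 119.52499464] [-1.56926495e+00 -3.17857058e-04  1.60690203e+00] [-0.34647999  0.93858189 -5.33476143] 0.3749239878483703
[318.  13.   5.]
[382.  -9.   5.]
[ 411. -101.    5.]
[356.  80.   5.]
```

View pics/w16.png

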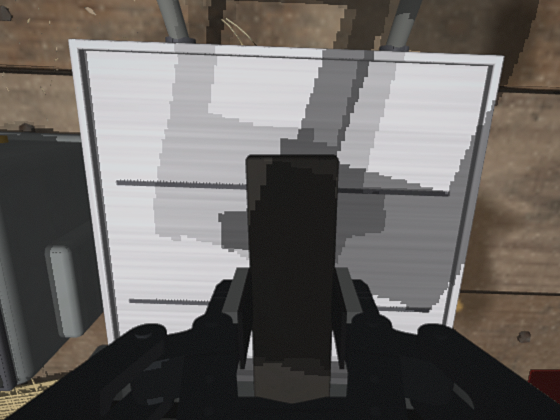

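View pics/s16.png

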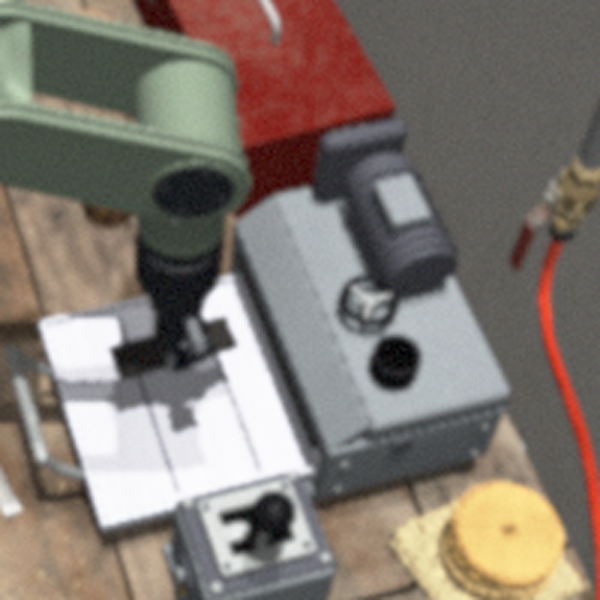

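play_rows(force=60, moves=[{"dx": -0.01, "dy": 0.03, "dz": 0.01, "ax": 0, "ay": 0, "az": 0, "jaw": -1}, {"dx": -0.02, "dy": 0.06, "dz": 0.01, "ax": 0, "ay": 0, "az": 0, "jaw": -1}, {"dx": -0.03, "dy": 0.09, "dz": 0.01, "ax": 0, "ay": 0, "az": 0, "jaw": -1}, {"dx": -0.04, "dy": 0.12, "dz": 0.01, "ax": 0, "ay": 0, "az": 0, "jaw": -1}, {"dx": -0.05, "dy": 0.15, "dz": 0.0, "ax": 0, "ay": 0, "az": 0, "jaw": -1}, {"dx": -0.06, "dy": 0.178, "dz": 0.0, "ax": 0, "ay": 0, "az": 0, "jaw": -1}, {"dx": -0.06, "dy": 0.178, "dz": -0.03, "ax": 0, "ay": 0, "az": 0, "jaw": -1}, {"dx": -0.06, "dy": 0.178, "dz": -0.06, "ax": 0, "ay": 0, "az": 0, "jaw": -1}, {"dx": -0.06, "dy": 0.178, "dz": -0.09, "ax": 0, "ay": 0, "az": 0, "jaw": -1}, {"dx": -0.06, "dy": 0.178, "dz": -0.11, "ax": 0, "ay": 0, "az": 0, "jaw": -1}, {"dx": -0.06, "dy": 0.178, "dz": -0.118, "ax": 0, "ay": 0, "az": 0, "jaw": -1}, {"dx": -0.06, "dy": 0.178, "dz": -0.122, "ax": 0, "ay": 0, "az": 0, "jaw": -1}, {"dx": -0.06, "dy": 0.178, "dz": -0.122, "ax": 0, "ay": 0, "az": 0, "jaw": -1}, {"dx": -0.06, "dy": 0.178, "dz": -0.122, "ax": 0, "ay": 0, "az": 0, "jaw": -1}])

```text
time: 16.95
eef_pos: [521.4, 131.5, -0.9]
eef_rot: [-1.572, -0.0, 1.607]
ft_force: [-0.5, 0.8, -3.9]
opening: 0.375
```

```bash
python3 - <<'E'
from h import *
d=cam('wrist'); save(d,'w17.png'); s=st();print(s['eef_pos'],s['eef_rot'],s['ft_force'],s['opening'])
E
```

```text
[ 5.21979550e+02  1.31521575e+02 -2.64189638e-01] [-1.57372562e+00 -1.46926701e-04  1.60681670e+00] [ 0.47283486 -0.15586955 -3.50351998] 0.37667948622207337
```

View pics/w17.png

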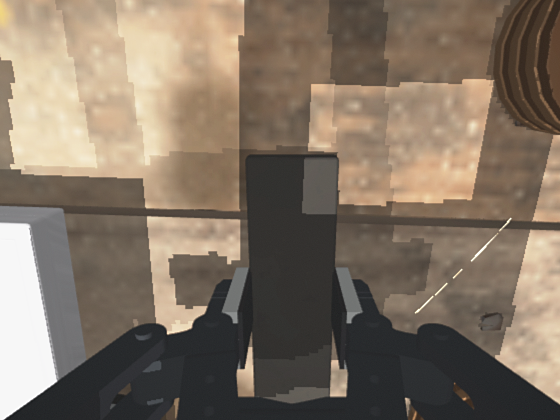

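Not touching yet; go a little lower, release, and climb.

play_rows(force=60, moves=[{"dx": 0, "dy": 0, "dz": -0.003, "ax": 0, "ay": 0, "az": 0, "jaw": -1}, {"dx": 0, "dy": 0, "dz": -0.006, "ax": 0, "ay": 0, "az": 0, "jaw": -1}, {"dx": 0, "dy": 0, "dz": -0.009, "ax": 0, "ay": 0, "az": 0, "jaw": -1}, {"dx": 0, "dy": 0, "dz": -0.009, "ax": 0, "ay": 0, "az": 0, "jaw": -1}, {"dx": 0, "dy": 0, "dz": -0.009, "ax": 0, "ay": 0, "az": 0, "jaw": -1}])

```text
time: 17.42
eef_pos: [521.9, 131.6, -7.3]
eef_rot: [-1.573, 0.0, 1.607]
ft_force: [-6.3, 0.0, 14.2]
opening: 0.371
```

```bash
python3 - <<'E'
from h import *
s=st();print(s['eef_pos'],s['eef_rot'],s['ft_force'],s['opening'])
E
```

```text
[521.8903203  131.58204058  -7.32420095] [-1.57295252e+00  1.23767793e-04  1.60718663e+00] [-6.29738556e+00  1.84933829e-03  1.41646272e+01] 0.3711045527978148
```

play_rows(force=30, moves=[{"dx": 0, "dy": 0, "dz": 0, "ax": 0, "ay": 0, "az": 0, "jaw": 0.3}, {"dx": 0, "dy": 0, "dz": 0, "ax": 0, "ay": 0, "az": 0, "jaw": 0.3}, {"dx": 0, "dy": 0, "dz": 0, "ax": 0, "ay": 0, "az": 0, "jaw": 0.3}, {"dx": 0, "dy": 0, "dz": 0.0, "ax": 0, "ay": 0, "az": 0, "jaw": 0.3}, {"dx": 0, "dy": 0, "dz": 0.03, "ax": 0, "ay": 0, "az": 0, "jaw": 0.3}, {"dx": 0, "dy": 0, "dz": 0.07, "ax": 0, "ay": 0, "az": 0, "jaw": 1}, {"dx": 0, "dy": 0, "dz": 0.11, "ax": 0, "ay": 0, "az": 0, "jaw": 1}, {"dx": 0, "dy": 0.02, "dz": 0.15, "ax": 0, "ay": 0, "az": 0, "jaw": 1}, {"dx": 0.03, "dy": 0.05, "dz": 0.19, "ax": 0, "ay": 0, "az": 0, "jaw": 1}, {"dx": 0.06, "dy": 0.09, "dz": 0.23, "ax": 0, "ay": 0, "az": 0, "jaw": 1}, {"dx": 0.08, "dy": 0.1, "dz": 0.27, "ax": 0, "ay": 0, "az": 0, "jaw": 1}, {"dx": 0.08, "dy": 0.1, "dz": 0.31, "ax": 0, "ay": 0, "az": -0.035, "jaw": 1}, {"dx": 0.08, "dy": 0.1, "dz": 0.33, "ax": 0, "ay": 0, "az": -0.035, "jaw": 1}, {"dx": 0.08, "dy": 0.1, "dz": 0.33, "ax": 0, "ay": 0, "az": -0.035, "jaw": 1}, {"dx": 0.08, "dy": 0.1, "dz": 0.33, "ax": 0, "ay": 0, "az": -0.035, "jaw": 1}, {"dx": 0.08, "dy": 0.1, "dz": 0.33, "ax": 0, "ay": 0, "az": -0.035, "jaw": 1}])

```text
time: 18.75
eef_pos: [600.9, 231.7, 320.2]
eef_rot: [-1.573, -0.0, 1.572]
ft_force: [-0.5, -0.1, -0.4]
opening: 1.003
```

```bash
cat >> h.py <<'E'
def look(f):
    read_camera('wrist'); d=cam('wrist'); save(d,f+'.png'); np.savez(f+'.npz',**{k:np.array(v) for k,v in d.items()})
    s=st(); print(s['time'],s['eef_pos'].round(1),s['eef_rot'].round(3),s['ft_force'].round(1),round(s['opening'],3)); return d
def discs(d,c0s,h=30):
    W=cloud(d)
    for c in c0s:
        m=(np.hypot(W[...,0]-c[0],W[...,1]-c[1])<50)&(abs(W[...,2]-h)<4.5)
        q=W[m][:,:2]
        if len(q)<30: print(c,'few',len(q)); continue
        cc,r=cv2.minEnclosingCircle(q.astype(np.float32)); print(c,'->',np.round(cc,1),'r',round(r,1),len(q),'rob',((np.percentile(q,1,axis=0)+np.percentile(q,99,axis=0))/2).round(1),np.median(W[m][:,2]).round(1))
E
python3 - <<'E'
from h import *
d=look('w18'); discs(d,[(504,353),(425,225),(596,214)])
E
```

```text
18.85 [599.3 231.  316.8] [-1.567e+00  1.000e-03  1.572e+00] [ 0.8  0.4 -0.6] 0.999
(504, 353) -> [503.2 354. ] r 28.5 2173 rob [503.5 353.8] 29.9
(425, 225) -> [428.1 231.3] r 28.2 1439 rob [438.8 231.2] 29.9
(596, 214) -> [595.7 221.8] r 28.4 1771 rob [595.4 221.5] 30.0
```

View pics/w18.png

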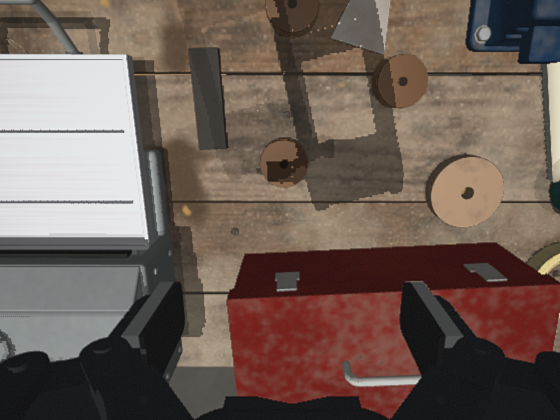

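play_rows(force=20, moves=[{"dx": -0.005, "dy": -0.01, "dz": -0.04, "ax": 0, "ay": 0, "az": 0, "jaw": 1}, {"dx": -0.005, "dy": -0.01, "dz": -0.08, "ax": 0, "ay": 0, "az": 0, "jaw": 1}, {"dx": -0.005, "dy": -0.01, "dz": -0.12, "ax": 0, "ay": 0, "az": 0, "jaw": 1}, {"dx": -0.005, "dy": -0.01, "dz": -0.16, "ax": 0, "ay": 0, "az": 0, "jaw": 1}, {"dx": -0.005, "dy": -0.01, "dz": -0.2, "ax": 0, "ay": 0, "az": 0, "jaw": 1}, {"dx": -0.005, "dy": -0.01, "dz": -0.24, "ax": 0, "ay": 0, "az": 0, "jaw": 1}, {"dx": -0.005, "dy": -0.01, "dz": -0.26, "ax": 0, "ay": 0, "az": 0, "jaw": 1}, {"dx": -0.005, "dy": -0.01, "dz": -0.26, "ax": 0, "ay": 0, "az": 0, "jaw": 1}, {"dx": -0.005, "dy": -0.01, "dz": -0.26, "ax": 0, "ay": 0, "az": 0, "jaw": 1}])

```text
time: 19.6
eef_pos: [592.3, 220.5, 56.0]
eef_rot: [-1.564, 0.002, 1.572]
ft_force: [-0.4, 0.9, 0.3]
opening: 1.003
```

```bash
python3 - <<'E'
from h import *
d=look('w19'); discs(d,[(595,221)])
E
```

```text
19.7 [596.4 221.6  60.7] [-1.573 -0.     1.572] [ 0.6 -0.5  1. ] 1.001
(595, 221) -> [595.8 222. ] r 28.8 8649 rob [595.1 221.8] 30.0
```

View pics/w19.png

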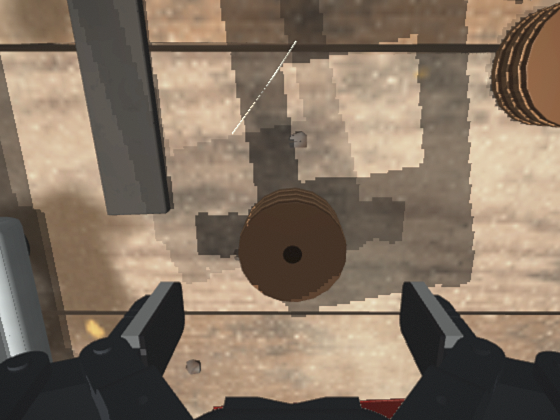

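play_rows(force=20, moves=[{"dx": 0, "dy": 0, "dz": -0.03, "ax": 0, "ay": 0, "az": 0, "jaw": 1}, {"dx": 0, "dy": 0, "dz": -0.05, "ax": 0, "ay": 0, "az": 0, "jaw": 1}, {"dx": 0, "dy": 0, "dz": -0.061, "ax": 0, "ay": 0, "az": 0, "jaw": 1}, {"dx": 0, "dy": 0, "dz": -0.061, "ax": 0, "ay": 0, "az": 0, "jaw": 1}, {"dx": 0, "dy": 0, "dz": -0.061, "ax": 0, "ay": 0, "az": 0, "jaw": 0.2}, {"dx": 0, "dy": 0, "dz": -0.061, "ax": 0, "ay": 0, "az": 0, "jaw": 0.2}, {"dx": 0, "dy": 0, "dz": -0.061, "ax": 0, "ay": 0, "az": 0, "jaw": 0.2}, {"dx": 0, "dy": 0, "dz": -0.061, "ax": 0, "ay": 0, "az": 0, "jaw": 0.2}, {"dx": 0, "dy": 0, "dz": -0.061, "ax": 0, "ay": 0, "az": 0, "jaw": 0.2}, {"dx": 0, "dy": 0, "dz": -0.061, "ax": 0, "ay": 0, "az": 0, "jaw": 0.2}])

```text
time: 20.53
eef_pos: [597.5, 221.9, 1.0]
eef_rot: [-1.575, -0.001, 1.572]
ft_force: [-0.8, -0.5, 7.2]
opening: 0.669
```

```bash
python3 - <<'E'
from h import *
d=look('w20')
E
```

```text
20.6333 [597.5 221.9   0.9] [-1.575e+00 -1.000e-03  1.572e+00] [-0.9 -0.8  6.7] 0.671
```

View pics/w20.png

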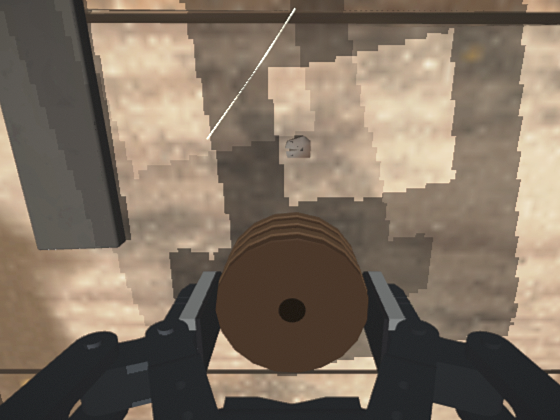

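play_rows(force=20, moves=[{"dx": 0, "dy": 0, "dz": 0.02, "ax": 0, "ay": 0, "az": 0, "jaw": 0.2}, {"dx": 0, "dy": 0, "dz": 0.05, "ax": 0, "ay": 0, "az": 0, "jaw": 0.2}, {"dx": 0, "dy": 0, "dz": 0.085, "ax": 0, "ay": 0, "az": 0, "jaw": 0.2}, {"dx": 0, "dy": -0.02, "dz": 0.12, "ax": 0, "ay": 0, "az": 0, "jaw": 0.2}, {"dx": 0, "dy": -0.05, "dz": 0.12, "ax": 0, "ay": 0, "az": 0, "jaw": 0.2}, {"dx": 0, "dy": -0.09, "dz": 0.12, "ax": 0, "ay": 0, "az": 0, "jaw": 0.2}, {"dx": 0.0, "dy": -0.13, "dz": 0.12, "ax": 0, "ay": 0, "az": 0, "jaw": 0.2}, {"dx": 0.0, "dy": -0.17, "dz": 0.12, "ax": 0, "ay": 0, "az": 0, "jaw": 0.2}, {"dx": 0.005, "dy": -0.21, "dz": 0.12, "ax": 0, "ay": 0, "az": 0, "jaw": 0.2}, {"dx": 0.01, "dy": -0.25, "dz": 0.12, "ax": 0, "ay": 0, "az": 0, "jaw": 0.2}, {"dx": 0.015, "dy": -0.285, "dz": 0.12, "ax": 0, "ay": 0, "az": 0, "jaw": 0.2}, {"dx": 0.021, "dy": -0.31, "dz": 0.11, "ax": 0, "ay": 0, "az": 0, "jaw": 0.2}, {"dx": 0.021, "dy": -0.3245, "dz": 0.09, "ax": 0, "ay": 0, "az": 0, "jaw": 0.2}, {"dx": 0.021, "dy": -0.3245, "dz": 0.075, "ax": 0, "ay": 0, "az": 0, "jaw": 0.2}, {"dx": 0.021, "dy": -0.3245, "dz": 0.065, "ax": 0, "ay": 0, "az": 0, "jaw": 0.2}, {"dx": 0.021, "dy": -0.3245, "dz": 0.065, "ax": 0, "ay": 0, "az": 0, "jaw": 0.2}, {"dx": 0.021, "dy": -0.3245, "dz": 0.065, "ax": 0, "ay": 0, "az": 0, "jaw": 0.2}])

```text
time: 22.05
eef_pos: [615.7, -102.2, 62.7]
eef_rot: [-1.569, -0.001, 1.573]
ft_force: [0.0, -0.0, -0.6]
opening: 0.673
```

```bash
python3 - <<'E'
from h import *
d=look('w21')
W=cloud(d); print(W[320,270],W[300,310])
E
```

```text
22.15 [ 617.3 -102.4   64.5] [-1.573  0.     1.573] [ 0.3 -0.2 -2. ] 0.674
[ 619.96973822 -109.80659344   92.65912781] [611.2974029  -95.05553064  93.02393007]
```

View pics/w21.png

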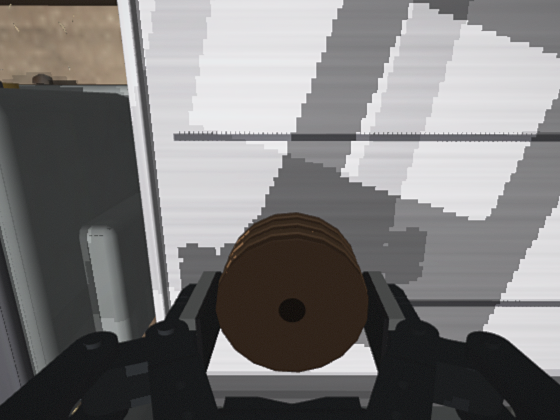

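play_rows(force=20, moves=[{"dx": 0, "dy": 0, "dz": -0.006, "ax": 0, "ay": 0, "az": 0, "jaw": 0.2}, {"dx": 0, "dy": 0, "dz": -0.011, "ax": 0, "ay": 0, "az": 0, "jaw": 0.2}, {"dx": 0, "dy": 0, "dz": -0.012, "ax": 0, "ay": 0, "az": 0, "jaw": 0.2}, {"dx": 0, "dy": 0, "dz": -0.012, "ax": 0, "ay": 0, "az": 0, "jaw": 0.2}, {"dx": 0, "dy": 0, "dz": -0.012, "ax": 0, "ay": 0, "az": 0, "jaw": 0.65}, {"dx": 0, "dy": 0, "dz": -0.012, "ax": 0, "ay": 0, "az": 0, "jaw": 0.65}, {"dx": 0, "dy": 0, "dz": -0.012, "ax": 0, "ay": 0, "az": 0, "jaw": 0.65}, {"dx": 0, "dy": 0, "dz": 0.02, "ax": 0, "ay": 0, "az": 0, "jaw": 0.65}, {"dx": 0, "dy": 0, "dz": 0.05, "ax": 0, "ay": 0, "az": 0, "jaw": 0.65}, {"dx": 0, "dy": 0, "dz": 0.09, "ax": 0, "ay": 0, "az": 0, "jaw": 1}, {"dx": 0, "dy": 0, "dz": 0.12, "ax": 0, "ay": 0, "az": 0, "jaw": 1}, {"dx": 0, "dy": 0, "dz": 0.12, "ax": 0, "ay": 0, "az": 0, "jaw": 1}, {"dx": 0, "dy": 0, "dz": 0.12, "ax": 0, "ay": 0, "az": 0, "jaw": 1}])

```text
time: 23.23
eef_pos: [618.3, -103.6, 186.6]
eef_rot: [-1.577, 0.002, 1.572]
ft_force: [0.9, -1.0, 0.1]
opening: 1.0
```

```bash
python3 - <<'E'
from h import *
d=look('w22'); discs(d,[(616,-103)],82)
d=cam('side'); save(d,'s22.png',(160,80,440,420),1.75)
E
```

```text
23.3333 [ 615.6 -102.8  182.2] [-1.569e+00 -1.000e-03  1.572e+00] [-0.7  0.5 -0.3] 0.993
(616, -103) -> [ 615.7 -102.4] r 28.7 4809 rob [ 615.3 -102.4] 82.1
```

View pics/w22.png

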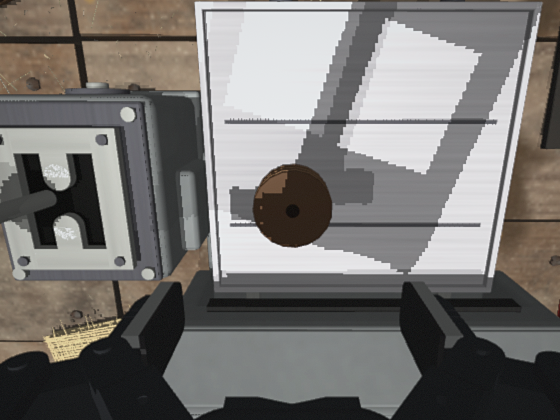

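View pics/s22.png

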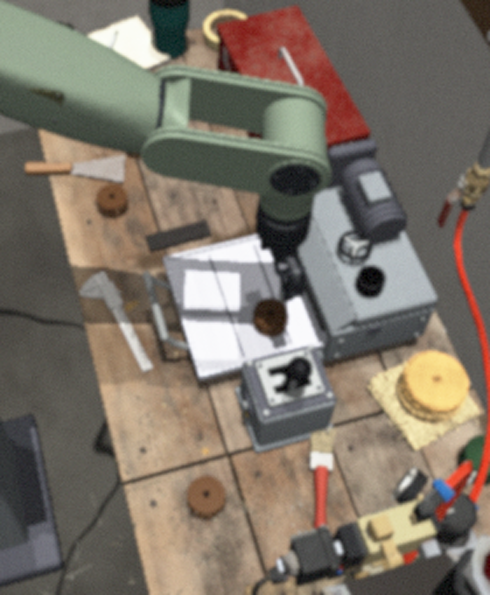

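play_rows(force=20, moves=[{"dx": -0.04, "dy": 0, "dz": 0, "ax": 0, "ay": 0, "az": 0, "jaw": 1}, {"dx": -0.08, "dy": 0, "dz": 0, "ax": 0, "ay": 0, "az": 0, "jaw": 1}, {"dx": -0.12, "dy": -0.01, "dz": 0, "ax": 0, "ay": 0, "az": 0, "jaw": 1}, {"dx": -0.15, "dy": -0.03, "dz": 0, "ax": 0, "ay": 0, "az": 0, "jaw": 1}, {"dx": -0.17, "dy": -0.065, "dz": 0, "ax": 0, "ay": 0, "az": 0, "jaw": 1}, {"dx": -0.17, "dy": -0.105, "dz": 0, "ax": 0, "ay": 0, "az": 0, "jaw": 1}, {"dx": -0.17, "dy": -0.145, "dz": 0, "ax": 0, "ay": 0, "az": 0, "jaw": 1}, {"dx": -0.17, "dy": -0.185, "dz": 0, "ax": 0, "ay": 0, "az": 0, "jaw": 1}, {"dx": -0.17, "dy": -0.22, "dz": 0, "ax": 0, "ay": 0, "az": 0, "jaw": 1}, {"dx": -0.17, "dy": -0.234, "dz": 0, "ax": 0, "ay": 0, "az": 0, "jaw": 1}, {"dx": -0.17, "dy": -0.234, "dz": 0, "ax": 0, "ay": 0, "az": 0, "jaw": 1}, {"dx": -0.17, "dy": -0.234, "dz": 0, "ax": 0, "ay": 0, "az": 0, "jaw": 1}])

```text
time: 24.38
eef_pos: [445.4, -336.2, 181.4]
eef_rot: [-1.568, -0.004, 1.571]
ft_force: [-0.7, 0.7, 0.3]
opening: 1.0
```

```bash
python3 - <<'E'
from h import *
d=look('w23'); discs(d,[(438,-338)])
E
```

```text
24.4833 [ 445.9 -335.   182. ] [-1.569 -0.003  1.573] [-0.2  1.2 -0.3] 0.998
(438, -338) -> [ 440.6 -339.4] r 28.6 3534 rob [ 440.5 -339.4] 30.1
```

View pics/w23.png

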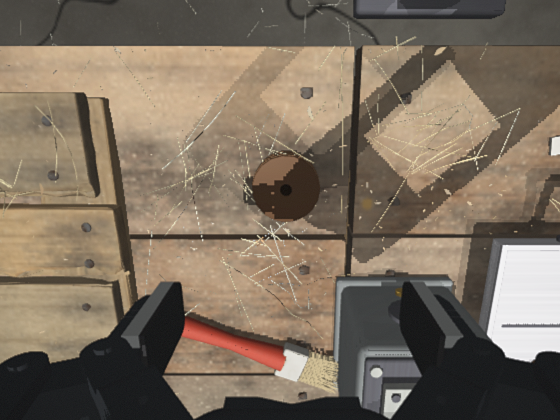

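play_rows(force=20, moves=[{"dx": -0.006, "dy": -0.002, "dz": -0.04, "ax": 0, "ay": 0, "az": 0, "jaw": 1}, {"dx": -0.006, "dy": -0.002, "dz": -0.08, "ax": 0, "ay": 0, "az": 0, "jaw": 1}, {"dx": -0.006, "dy": -0.002, "dz": -0.12, "ax": 0, "ay": 0, "az": 0, "jaw": 1}, {"dx": -0.006, "dy": -0.002, "dz": -0.15, "ax": 0, "ay": 0, "az": 0, "jaw": 1}, {"dx": -0.006, "dy": -0.002, "dz": -0.175, "ax": 0, "ay": 0, "az": 0, "jaw": 1}, {"dx": -0.006, "dy": -0.002, "dz": -0.185, "ax": 0, "ay": 0, "az": 0, "jaw": 1}, {"dx": -0.006, "dy": -0.002, "dz": -0.185, "ax": 0, "ay": 0, "az": 0, "jaw": 1}, {"dx": -0.006, "dy": -0.002, "dz": -0.185, "ax": 0, "ay": 0, "az": 0, "jaw": 1}, {"dx": -0.006, "dy": -0.002, "dz": -0.184, "ax": 0, "ay": 0, "az": 0, "jaw": 0.2}, {"dx": -0.006, "dy": -0.002, "dz": -0.184, "ax": 0, "ay": 0, "az": 0, "jaw": 0.2}, {"dx": -0.006, "dy": -0.002, "dz": -0.184, "ax": 0, "ay": 0, "az": 0, "jaw": 0.2}, {"dx": -0.006, "dy": -0.002, "dz": -0.184, "ax": 0, "ay": 0, "az": 0, "jaw": 0.2}, {"dx": -0.006, "dy": -0.002, "dz": -0.184, "ax": 0, "ay": 0, "az": 0, "jaw": 0.2}, {"dx": -0.006, "dy": -0.002, "dz": -0.184, "ax": 0, "ay": 0, "az": 0, "jaw": 0.2}])

```text
time: 25.65
eef_pos: [442.0, -340.3, 1.9]
eef_rot: [-1.574, 0.003, 1.572]
ft_force: [-0.2, 1.3, 7.2]
opening: 0.674
```

play_rows(force=20, moves=[{"dx": 0, "dy": 0, "dz": 0.03, "ax": 0, "ay": 0, "az": 0, "jaw": 0.2}, {"dx": 0, "dy": 0, "dz": 0.07, "ax": 0, "ay": 0, "az": 0, "jaw": 0.2}, {"dx": 0, "dy": 0, "dz": 0.11, "ax": 0, "ay": 0, "az": 0, "jaw": 0.2}, {"dx": 0, "dy": 0.02, "dz": 0.145, "ax": 0, "ay": 0, "az": 0, "jaw": 0.2}, {"dx": 0.01, "dy": 0.055, "dz": 0.15, "ax": 0, "ay": 0, "az": 0, "jaw": 0.2}, {"dx": 0.02, "dy": 0.09, "dz": 0.15, "ax": 0, "ay": 0, "az": 0, "jaw": 0.2}, {"dx": 0.03, "dy": 0.125, "dz": 0.15, "ax": 0, "ay": 0, "az": 0, "jaw": 0.2}, {"dx": 0.045, "dy": 0.16, "dz": 0.15, "ax": 0, "ay": 0, "az": 0, "jaw": 0.2}, {"dx": 0.065, "dy": 0.19, "dz": 0.15, "ax": 0, "ay": 0, "az": 0, "jaw": 0.2}, {"dx": 0.085, "dy": 0.22, "dz": 0.14, "ax": 0, "ay": 0, "az": 0, "jaw": 0.2}, {"dx": 0.096, "dy": 0.236, "dz": 0.12, "ax": 0, "ay": 0, "az": 0, "jaw": 0.2}, {"dx": 0.096, "dy": 0.236, "dz": 0.09, "ax": 0, "ay": 0, "az": 0, "jaw": 0.2}, {"dx": 0.096, "dy": 0.236, "dz": 0.07, "ax": 0, "ay": 0, "az": 0, "jaw": 0.2}, {"dx": 0.096, "dy": 0.236, "dz": 0.065, "ax": 0, "ay": 0, "az": 0, "jaw": 0.2}, {"dx": 0.096, "dy": 0.236, "dz": 0.065, "ax": 0, "ay": 0, "az": 0, "jaw": 0.2}])

```text
time: 26.9
eef_pos: [534.6, -102.4, 62.7]
eef_rot: [-1.567, -0.001, 1.572]
ft_force: [0.1, 0.3, -1.3]
opening: 0.669
```

```bash
python3 - <<'E'
from h import *
d=look('w24')
W=cloud(d); print(W[320,270],W[300,310])
E
```

```text
27.0 [ 537.2 -103.7   65.6] [-1.573e+00  1.000e-03  1.571e+00] [ 0.1 -0.6 -0.9] 0.668
[ 539.88570447 -110.65505376   92.4646044 ] [531.38209634 -95.7820069   92.49644186]
```

View pics/w24.png

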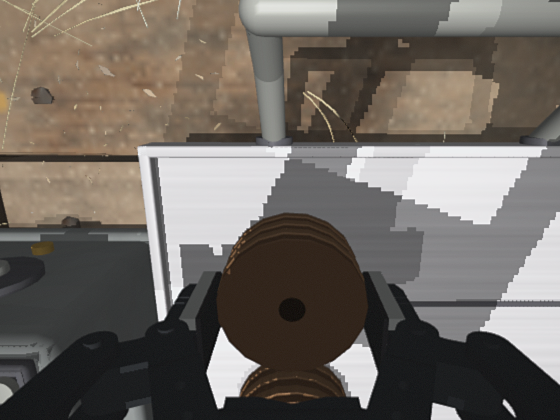

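play_rows(force=20, moves=[{"dx": 0, "dy": 0, "dz": -0.006, "ax": 0, "ay": 0, "az": 0, "jaw": 0.2}, {"dx": 0, "dy": 0, "dz": -0.011, "ax": 0, "ay": 0, "az": 0, "jaw": 0.2}, {"dx": 0, "dy": 0, "dz": -0.013, "ax": 0, "ay": 0, "az": 0, "jaw": 0.2}, {"dx": 0, "dy": 0, "dz": -0.013, "ax": 0, "ay": 0, "az": 0, "jaw": 0.2}, {"dx": 0, "dy": 0, "dz": -0.013, "ax": 0, "ay": 0, "az": 0, "jaw": 0.65}, {"dx": 0, "dy": 0, "dz": -0.013, "ax": 0, "ay": 0, "az": 0, "jaw": 0.65}, {"dx": 0, "dy": 0, "dz": -0.013, "ax": 0, "ay": 0, "az": 0, "jaw": 0.65}, {"dx": 0, "dy": 0, "dz": 0.02, "ax": 0, "ay": 0, "az": 0, "jaw": 0.65}, {"dx": 0, "dy": 0, "dz": 0.05, "ax": 0, "ay": 0, "az": 0, "jaw": 0.65}, {"dx": 0, "dy": 0, "dz": 0.09, "ax": 0, "ay": 0, "az": 0, "jaw": 1}, {"dx": 0, "dy": 0, "dz": 0.13, "ax": 0, "ay": 0, "az": 0, "jaw": 1}, {"dx": 0, "dy": 0, "dz": 0.15, "ax": 0, "ay": 0, "az": 0, "jaw": 1}, {"dx": 0, "dy": 0, "dz": 0.15, "ax": 0, "ay": 0, "az": 0, "jaw": 1}])

```text
time: 28.08
eef_pos: [540.3, -104.4, 221.3]
eef_rot: [-1.583, 0.004, 1.572]
ft_force: [0.6, -0.7, 0.6]
opening: 0.997
```

```bash
python3 - <<'E'
from h import *
d=look('w25'); discs(d,[(616,-103),(536,-103)],82)
E
```

```text
28.1833 [ 536.8 -103.2  215.2] [-1.573e+00  1.000e-03  1.572e+00] [-0.   0.3 -0.6] 1.0
(616, -103) -> [ 616.3 -102.3] r 28.8 3130 rob [ 616.  -102.3] 82.1
(536, -103) -> [ 537.4 -103.1] r 28.7 3860 rob [ 537.  -103.4] 82.0
```

View pics/w25.png

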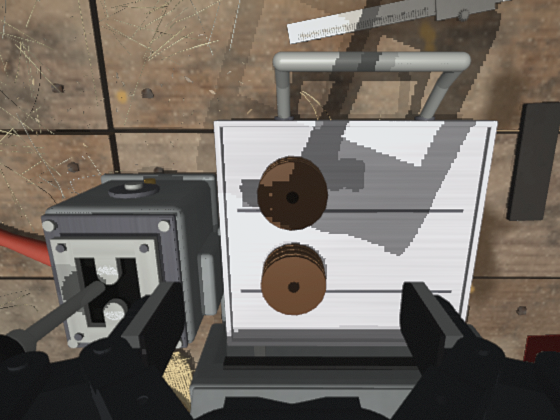

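play_rows(force=20, moves=[{"dx": -0.012, "dy": 0.038, "dz": 0, "ax": 0, "ay": 0, "az": 0, "jaw": 1}, {"dx": -0.024, "dy": 0.076, "dz": 0, "ax": 0, "ay": 0, "az": 0, "jaw": 1}, {"dx": -0.036, "dy": 0.114, "dz": 0, "ax": 0, "ay": 0, "az": 0, "jaw": 1}, {"dx": -0.048, "dy": 0.152, "dz": 0, "ax": 0, "ay": 0, "az": 0, "jaw": 1}, {"dx": -0.06, "dy": 0.19, "dz": 0, "ax": 0, "ay": 0, "az": 0, "jaw": 1}, {"dx": -0.072, "dy": 0.228, "dz": 0, "ax": 0, "ay": 0, "az": 0, "jaw": 1}, {"dx": -0.084, "dy": 0.266, "dz": 0, "ax": 0, "ay": 0, "az": 0, "jaw": 1}, {"dx": -0.096, "dy": 0.3, "dz": 0, "ax": 0, "ay": 0, "az": 0, "jaw": 1}, {"dx": -0.102, "dy": 0.325, "dz": 0, "ax": 0, "ay": 0, "az": 0, "jaw": 1}, {"dx": -0.105, "dy": 0.334, "dz": 0, "ax": 0, "ay": 0, "az": 0, "jaw": 1}, {"dx": -0.105, "dy": 0.334, "dz": 0, "ax": 0, "ay": 0, "az": 0, "jaw": 1}, {"dx": -0.105, "dy": 0.334, "dz": 0, "ax": 0, "ay": 0, "az": 0, "jaw": 1}])

```text
time: 29.18
eef_pos: [430.6, 230.3, 212.7]
eef_rot: [-1.568, 0.002, 1.573]
ft_force: [-0.6, -0.2, 0.5]
opening: 0.999
```

```bash
python3 - <<'E'
from h import *
d=look('w26'); discs(d,[(428,231)])
E
```

```text
29.2833 [431.5 229.6 213.5] [-1.569e+00  1.000e-03  1.570e+00] [-0.6  0.6 -0.2] 0.999
(428, 231) -> [425.9 231.4] r 28.6 2962 rob [425.8 231.4] 30.0
```

View pics/w26.png

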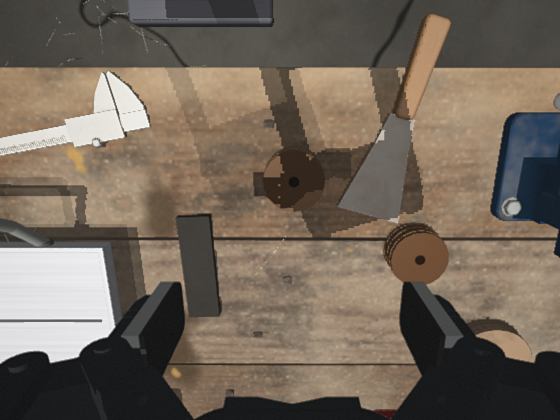

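play_rows(force=20, moves=[{"dx": -0.0055, "dy": 0, "dz": -0.04, "ax": 0, "ay": 0, "az": 0, "jaw": 0.75}, {"dx": -0.0055, "dy": 0, "dz": -0.08, "ax": 0, "ay": 0, "az": 0, "jaw": 0.75}, {"dx": -0.0055, "dy": 0, "dz": -0.12, "ax": 0, "ay": 0, "az": 0, "jaw": 0.75}, {"dx": -0.0055, "dy": 0, "dz": -0.16, "ax": 0, "ay": 0, "az": 0, "jaw": 0.75}, {"dx": -0.0055, "dy": 0, "dz": -0.185, "ax": 0, "ay": 0, "az": 0, "jaw": 0.75}, {"dx": -0.0055, "dy": 0, "dz": -0.205, "ax": 0, "ay": 0, "az": 0, "jaw": 0.75}, {"dx": -0.0055, "dy": 0, "dz": -0.214, "ax": 0, "ay": 0, "az": 0, "jaw": 0.75}, {"dx": -0.0055, "dy": 0, "dz": -0.214, "ax": 0, "ay": 0, "az": 0, "jaw": 0.75}, {"dx": -0.0055, "dy": 0, "dz": -0.214, "ax": 0, "ay": 0, "az": 0, "jaw": 0.75}, {"dx": -0.0055, "dy": 0, "dz": -0.214, "ax": 0, "ay": 0, "az": 0, "jaw": 0.2}, {"dx": -0.0055, "dy": 0, "dz": -0.214, "ax": 0, "ay": 0, "az": 0, "jaw": 0.2}, {"dx": -0.0055, "dy": 0, "dz": -0.214, "ax": 0, "ay": 0, "az": 0, "jaw": 0.2}, {"dx": -0.0055, "dy": 0, "dz": -0.214, "ax": 0, "ay": 0, "az": 0, "jaw": 0.2}, {"dx": -0.0055, "dy": 0, "dz": -0.214, "ax": 0, "ay": 0, "az": 0, "jaw": 0.2}])

```text
time: 30.45
eef_pos: [428.0, 231.3, 2.3]
eef_rot: [-1.575, -0.001, 1.572]
ft_force: [-0.9, -3.0, 6.3]
opening: 0.669
```

play_rows(force=20, moves=[{"dx": 0, "dy": 0, "dz": 0.03, "ax": 0, "ay": 0, "az": 0, "jaw": 0.2}, {"dx": 0, "dy": 0, "dz": 0.07, "ax": 0, "ay": 0, "az": 0, "jaw": 0.2}, {"dx": 0, "dy": 0, "dz": 0.11, "ax": 0, "ay": 0, "az": 0, "jaw": 0.2}, {"dx": 0.02, "dy": -0.02, "dz": 0.13, "ax": 0, "ay": 0, "az": 0, "jaw": 0.2}, {"dx": 0.04, "dy": -0.05, "dz": 0.13, "ax": 0, "ay": 0, "az": 0, "jaw": 0.2}, {"dx": 0.06, "dy": -0.08, "dz": 0.13, "ax": 0, "ay": 0, "az": 0, "jaw": 0.2}, {"dx": 0.085, "dy": -0.11, "dz": 0.13, "ax": 0, "ay": 0, "az": 0, "jaw": 0.2}, {"dx": 0.11, "dy": -0.14, "dz": 0.13, "ax": 0, "ay": 0, "az": 0, "jaw": 0.2}, {"dx": 0.135, "dy": -0.17, "dz": 0.13, "ax": 0, "ay": 0, "az": 0, "jaw": 0.2}, {"dx": 0.16, "dy": -0.2, "dz": 0.13, "ax": 0, "ay": 0, "az": 0, "jaw": 0.2}, {"dx": 0.18, "dy": -0.225, "dz": 0.12, "ax": 0, "ay": 0, "az": 0, "jaw": 0.2}, {"dx": 0.1905, "dy": -0.234, "dz": 0.1, "ax": 0, "ay": 0, "az": 0, "jaw": 0.2}, {"dx": 0.1905, "dy": -0.234, "dz": 0.075, "ax": 0, "ay": 0, "az": 0, "jaw": 0.2}, {"dx": 0.1905, "dy": -0.234, "dz": 0.065, "ax": 0, "ay": 0, "az": 0, "jaw": 0.2}, {"dx": 0.1905, "dy": -0.234, "dz": 0.065, "ax": 0, "ay": 0, "az": 0, "jaw": 0.2}])

```text
time: 31.7
eef_pos: [612.8, -2.4, 61.5]
eef_rot: [-1.562, -0.002, 1.572]
ft_force: [-1.1, 0.7, -0.0]
opening: 0.666
```

```bash
python3 - <<'E'
from h import *
d=look('w27')
W=cloud(d); print(W[320,270],W[300,310])
E
```

```text
31.8 [615.7  -2.2  65.3] [-1.57  -0.     1.573] [ 0.4  0.1 -0.3] 0.669
[617.59545338  -9.71680364  92.26305985] [609.98058722   5.15070973  90.85275961]
```

View pics/w27.png

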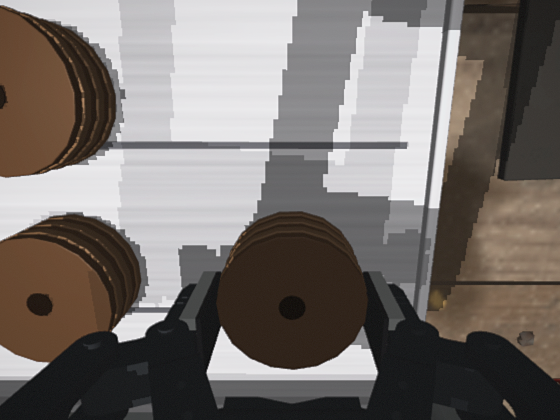

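play_rows(force=20, moves=[{"dx": 0, "dy": 0, "dz": -0.006, "ax": 0, "ay": 0, "az": 0, "jaw": 0.2}, {"dx": 0, "dy": 0, "dz": -0.011, "ax": 0, "ay": 0, "az": 0, "jaw": 0.2}, {"dx": 0, "dy": 0, "dz": -0.013, "ax": 0, "ay": 0, "az": 0, "jaw": 0.2}, {"dx": 0, "dy": 0, "dz": -0.013, "ax": 0, "ay": 0, "az": 0, "jaw": 0.2}, {"dx": 0, "dy": 0, "dz": -0.013, "ax": 0, "ay": 0, "az": 0, "jaw": 0.65}, {"dx": 0, "dy": 0, "dz": -0.013, "ax": 0, "ay": 0, "az": 0, "jaw": 0.65}, {"dx": 0, "dy": 0, "dz": -0.013, "ax": 0, "ay": 0, "az": 0, "jaw": 0.65}, {"dx": 0, "dy": 0, "dz": 0.02, "ax": 0, "ay": 0, "az": 0, "jaw": 0.65}, {"dx": 0, "dy": 0, "dz": 0.05, "ax": 0, "ay": 0, "az": 0, "jaw": 0.65}, {"dx": 0, "dy": 0, "dz": 0.09, "ax": 0, "ay": 0, "az": 0, "jaw": 1}, {"dx": 0, "dy": 0, "dz": 0.13, "ax": 0, "ay": 0, "az": 0, "jaw": 1}, {"dx": 0, "dy": 0, "dz": 0.15, "ax": 0, "ay": 0, "az": 0, "jaw": 1}, {"dx": 0, "dy": 0, "dz": 0.15, "ax": 0, "ay": 0, "az": 0, "jaw": 1}])

```text
time: 32.88
eef_pos: [620.6, -3.6, 223.2]
eef_rot: [-1.584, 0.002, 1.572]
ft_force: [1.4, -0.6, 0.4]
opening: 1.002
```

```bash
python3 - <<'E'
from h import *
d=look('w28'); discs(d,[(616,-103),(536,-103),(616,-3)],82)
E
```

```text
32.9833 [616.9  -3.1 216.5] [-1.573  0.     1.572] [-0.4 -0.7 -0.7] 1.0
(616, -103) -> [ 606.  -104.2] r 39.6 3881 rob [ 617.  -101.8] 82.1
(536, -103) -> [ 538.3 -103.3] r 28.7 4959 rob [ 538.2 -102.9] 82.0
(616, -3) -> [615.8  -2.4] r 28.5 3834 rob [615.4  -2.1] 82.0
```

play_rows(force=20, moves=[{"dx": -0.01, "dy": 0.038, "dz": 0, "ax": 0, "ay": 0, "az": 0, "jaw": 1}, {"dx": -0.02, "dy": 0.076, "dz": 0, "ax": 0, "ay": 0, "az": 0, "jaw": 1}, {"dx": -0.03, "dy": 0.114, "dz": 0, "ax": 0, "ay": 0, "az": 0, "jaw": 1}, {"dx": -0.04, "dy": 0.152, "dz": 0, "ax": 0, "ay": 0, "az": 0, "jaw": 1}, {"dx": -0.05, "dy": 0.19, "dz": 0, "ax": 0, "ay": 0, "az": 0, "jaw": 1}, {"dx": -0.065, "dy": 0.228, "dz": 0, "ax": 0, "ay": 0, "az": 0, "jaw": 1}, {"dx": -0.08, "dy": 0.266, "dz": 0, "ax": 0, "ay": 0, "az": 0, "jaw": 1}, {"dx": -0.095, "dy": 0.304, "dz": 0, "ax": 0, "ay": 0, "az": 0, "jaw": 1}, {"dx": -0.105, "dy": 0.335, "dz": 0, "ax": 0, "ay": 0, "az": 0, "jaw": 1}, {"dx": -0.11, "dy": 0.357, "dz": 0, "ax": 0, "ay": 0, "az": 0, "jaw": 1}, {"dx": -0.11, "dy": 0.357, "dz": 0, "ax": 0, "ay": 0, "az": 0, "jaw": 1}, {"dx": -0.11, "dy": 0.357, "dz": 0, "ax": 0, "ay": 0, "az": 0, "jaw": 1}])

```text
time: 33.98
eef_pos: [504.4, 354.4, 212.4]
eef_rot: [-1.566, 0.003, 1.575]
ft_force: [-0.1, 0.1, -0.3]
opening: 1.001
```

```bash
python3 - <<'E'
from h import *
d=look('w29'); discs(d,[(504,354)])
E
```

```text
34.0833 [505.7 352.8 213.3] [-1.568  0.002  1.572] [ 0.4 -0.1 -0.6] 0.998
(504, 354) -> [479.  354.3] r 28.5 3010 rob [480.3 354.3] 30.0
```

View pics/w29.png

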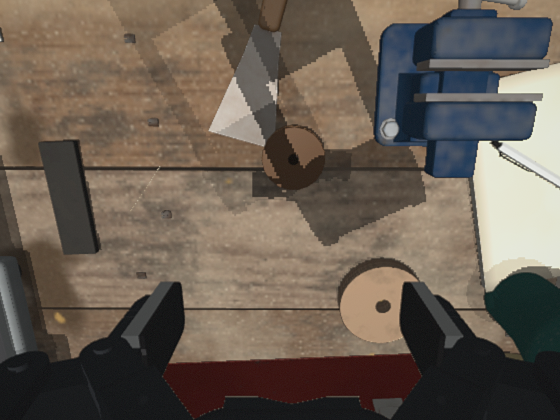

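```bash
python3 - <<'E'
from h import *
for f,op in [('w20',.67),('w29',1.0),('w13',.6)]:
    d=dict(np.load(f+'.npz')); z=d['z_map'].astype(float);K=d['mtx'];v,u=np.indices(z.shape)
    P=np.stack([(u-K[0,2])/K[0,0]*z,(v-K[1,2])/K[1,1]*z,z],-1)@d['mount'][:3,:3].T+d['mount'][:3,3]
    m=(z>0)&(P[...,1]<-8)&(P[...,1]>-150)&(abs(P[...,2])<60)
    q=P[m]
    for lo in range(-110,0,10):
        k=q[(q[:,1]>=lo)&(q[:,1]<lo+10)]
        if len(k): print(op,lo,'x',k[:,0].min().round(),k[:,0].max().round(),'z',k[:,2].min().round(),k[:,2].max().round(),len(k))
d=dict(np.load('w29.npz')); W=cloud(d)
m=(W[...,2]>40)&(W[...,0]<500)&(W[...,1]>390); q=W[m]; 
print('vice',np.percentile(q,[0.5,99.5],axis=0).round()); 
k=q[(q[:,0]>455)]; print(np.percentile(k,[1,99],axis=0).round())
m=(W[...,2]>5)&(W[...,2]<40)&(W[...,0]<500)&(W[...,1]>390)&(W[...,1]<480); print(np.percentile(W[m],[1,99],axis=0).round())
E
```

```text
0.67 -100 x -27.0 29.0 z 14.0 18.0 1625
0.67 -90 x -64.0 62.0 z 5.0 18.0 10555
0.67 -80 x -63.0 64.0 z -7.0 18.0 5691
0.67 -70 x -62.0 63.0 z -14.0 14.0 11780
0.67 -60 x -60.0 60.0 z -4.0 14.0 2499
0.67 -50 x -42.0 43.0 z -12.0 11.0 2195
0.67 -40 x -42.0 43.0 z -25.0 30.0 2662
0.67 -30 x -42.0 43.0 z -27.0 31.0 17495
0.67 -20 x -100.0 41.0 z 6.0 58.0 1243
0.67 -10 x -105.0 20.0 z 16.0 60.0 3530
1.0 -100 x -36.0 38.0 z 14.0 18.0 2003
1.0 -90 x -66.0 62.0 z 5.0 18.0 9134
1.0 -80 x -74.0 68.0 z -7.0 17.0 10063
1.0 -70 x -74.0 72.0 z -4.0 14.0 3962
1.0 -60 x -56.0 57.0 z -8.0 12.0 2385
1.0 -50 x -56.0 57.0 z -12.0 11.0 2544
1.0 -40 x -56.0 57.0 z -12.0 11.0 2001
1.0 -30 x -56.0 56.0 z -12.0 11.0 1231
1.0 -20 x -43.0 43.0 z -8.0 3.0 6
0.6 -100 x -26.0 27.0 z 14.0 18.0 1572
0.6 -90 x -63.0 62.0 z 4.0 18.0 10722
0.6 -80 x -61.0 63.0 z -7.0 18.0 5932
0.6 -70 x -59.0 60.0 z -13.0 14.0 11542
0.6 -60 x -57.0 58.0 z -12.0 14.0 2876
0.6 -50 x -39.0 40.0 z -12.0 12.0 2052
0.6 -40 x -39.0 40.0 z -12.0 11.0 1664
0.6 -30 x -39.0 40.0 z -12.0 11.0 1330
0.6 -20 x -38.0 39.0 z -12.0 11.0 729
0.6 -10 x -25.0 26.0 z -7.0 7.0 3
vice [[359. 391.  46.]
 [500. 519. 301.]]
[[458. 391.  58.]
 [500. 495. 301.]]
[[367. 430.   7.]
 [469. 472.  32.]]
```

```bash
python3 - <<'E'
from h import *
d=dict(np.load('w29.npz')); W=cloud(d)
for u,v in [(225,125),(240,120),(250,110),(255,90),(260,60),(245,135),(262,145),(268,20),(385,100),(385,140),(395,150),(420,100),(450,110),(450,160),(430,150)]: print(u,v,W[v,u].round(1))
save(d,'w29c.png',(200,0,480,220),2.8)
E
```

```text
225 125 [451.4 291.2   8.1]
240 120 [446.8 305.3   7.9]
250 110 [437.9 314.9   8.7]
255 90 [420.4 319.9   7.6]
260 60 [395.3 324.9   7.8]
245 135 [460.4 309.5   8.3]
262 145 [469.6 325.3   8.2]
268 20 [364.9 333.   15.8]
385 100 [428.7 436.9  13.3]
385 140 [463.9 439.3  14.4]
395 150 [ 4.749e+02  4.534e+02 -3.000e-01]
420 100 [429.1 441.7  94.6]
450 110 [435.4 458.5 106.1]
450 160 [473.5 476.8  73. ]
430 150 [466.7 463.   65.7]
```

View pics/w29c.png

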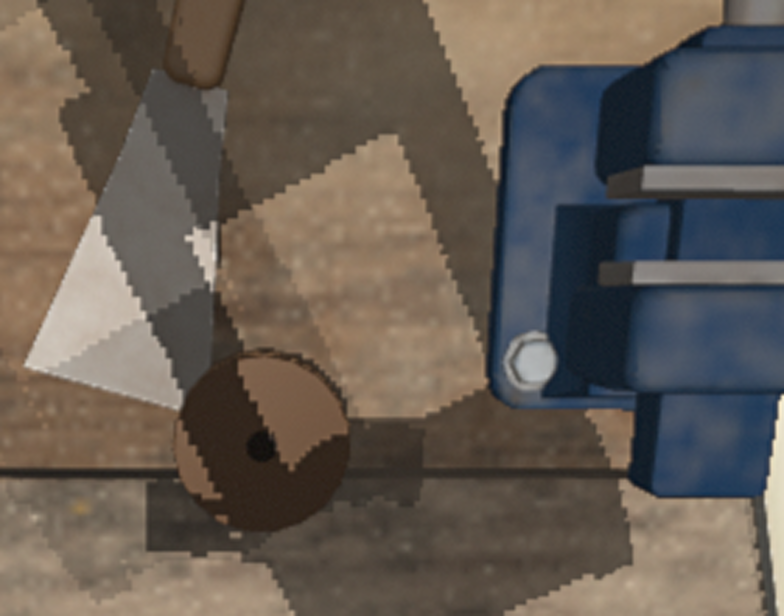

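play_rows(force=20, moves=[{"dx": -0.0245, "dy": 0, "dz": -0.03, "ax": 0, "ay": 0, "az": 0, "jaw": 0.7}, {"dx": -0.0245, "dy": 0, "dz": -0.065, "ax": 0, "ay": 0, "az": 0, "jaw": 0.7}, {"dx": -0.0245, "dy": 0, "dz": -0.1, "ax": 0, "ay": 0, "az": 0, "jaw": 0.7}, {"dx": -0.0245, "dy": 0, "dz": -0.13, "ax": 0, "ay": 0, "az": 0, "jaw": 0.7}, {"dx": -0.0245, "dy": 0, "dz": -0.15, "ax": 0, "ay": 0, "az": 0, "jaw": 0.7}, {"dx": -0.0245, "dy": 0, "dz": -0.155, "ax": 0, "ay": 0, "az": 0, "jaw": 0.7}, {"dx": -0.0245, "dy": 0, "dz": -0.155, "ax": 0, "ay": 0, "az": 0, "jaw": 0.7}, {"dx": -0.0245, "dy": 0, "dz": -0.155, "ax": 0, "ay": 0, "az": 0, "jaw": 0.7}])

```text
time: 34.75
eef_pos: [483.0, 353.4, 61.1]
eef_rot: [-1.572, -0.0, 1.57]
ft_force: [0.3, 0.5, 0.4]
opening: 0.852
```

```bash
python3 - <<'E'
from h import *
d=look('w30'); discs(d,[(479,354)])
E
```

```text
34.85 [483.9 354.4  62.7] [-1.575 -0.002  1.571] [0.4 0.5 0.3] 0.847
(479, 354) -> [478.9 354.6] r 28.8 8569 rob [478.6 354.5] 30.0
```

View pics/w30.png

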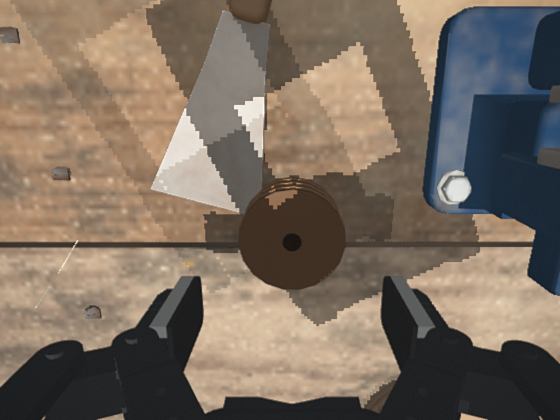

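play_rows(force=20, moves=[{"dx": 0, "dy": 0, "dz": -0.03, "ax": 0, "ay": 0, "az": 0, "jaw": 0.7}, {"dx": 0, "dy": 0, "dz": -0.05, "ax": 0, "ay": 0, "az": 0, "jaw": 0.7}, {"dx": 0, "dy": 0, "dz": -0.059, "ax": 0, "ay": 0, "az": 0, "jaw": 0.7}, {"dx": 0, "dy": 0, "dz": -0.059, "ax": 0, "ay": 0, "az": 0, "jaw": 0.7}, {"dx": 0, "dy": 0, "dz": -0.059, "ax": 0, "ay": 0, "az": 0, "jaw": 0.2}, {"dx": 0, "dy": 0, "dz": -0.059, "ax": 0, "ay": 0, "az": 0, "jaw": 0.2}, {"dx": 0, "dy": 0, "dz": -0.059, "ax": 0, "ay": 0, "az": 0, "jaw": 0.2}, {"dx": 0, "dy": 0, "dz": -0.059, "ax": 0, "ay": 0, "az": 0, "jaw": 0.2}, {"dx": 0, "dy": 0, "dz": -0.059, "ax": 0, "ay": 0, "az": 0, "jaw": 0.2}])

```text
time: 35.6
eef_pos: [483.2, 354.7, 3.0]
eef_rot: [-1.574, -0.001, 1.572]
ft_force: [-0.1, -0.1, 3.9]
opening: 0.668
```

play_rows(force=20, moves=[{"dx": 0, "dy": 0, "dz": 0.03, "ax": 0, "ay": 0, "az": 0, "jaw": 0.2}, {"dx": 0, "dy": 0, "dz": 0.07, "ax": 0, "ay": 0, "az": 0, "jaw": 0.2}, {"dx": 0, "dy": 0, "dz": 0.11, "ax": 0, "ay": 0, "az": 0, "jaw": 0.2}, {"dx": 0, "dy": -0.03, "dz": 0.13, "ax": 0, "ay": 0, "az": 0, "jaw": 0.2}, {"dx": 0, "dy": -0.07, "dz": 0.13, "ax": 0, "ay": 0, "az": 0, "jaw": 0.2}, {"dx": 0, "dy": -0.11, "dz": 0.13, "ax": 0, "ay": 0, "az": 0, "jaw": 0.2}, {"dx": 0.01, "dy": -0.15, "dz": 0.13, "ax": 0, "ay": 0, "az": 0, "jaw": 0.2}, {"dx": 0.02, "dy": -0.19, "dz": 0.13, "ax": 0, "ay": 0, "az": 0, "jaw": 0.2}, {"dx": 0.03, "dy": -0.225, "dz": 0.13, "ax": 0, "ay": 0, "az": 0, "jaw": 0.2}, {"dx": 0.04, "dy": -0.265, "dz": 0.13, "ax": 0, "ay": 0, "az": 0, "jaw": 0.2}, {"dx": 0.05, "dy": -0.305, "dz": 0.13, "ax": 0, "ay": 0, "az": 0, "jaw": 0.2}, {"dx": 0.0585, "dy": -0.335, "dz": 0.12, "ax": 0, "ay": 0, "az": 0, "jaw": 0.2}, {"dx": 0.0585, "dy": -0.357, "dz": 0.1, "ax": 0, "ay": 0, "az": 0, "jaw": 0.2}, {"dx": 0.0585, "dy": -0.357, "dz": 0.075, "ax": 0, "ay": 0, "az": 0, "jaw": 0.2}, {"dx": 0.0585, "dy": -0.357, "dz": 0.065, "ax": 0, "ay": 0, "az": 0, "jaw": 0.2}, {"dx": 0.0585, "dy": -0.357, "dz": 0.065, "ax": 0, "ay": 0, "az": 0, "jaw": 0.2}])

```text
time: 36.93
eef_pos: [537.1, -2.6, 63.2]
eef_rot: [-1.563, -0.002, 1.571]
ft_force: [-0.5, 0.4, -1.3]
opening: 0.671
```

```bash
python3 - <<'E'
from h import *
d=look('w31')
W=cloud(d); print(W[320,270],W[300,310])
E
```

```text
37.0333 [540.1  -2.3  66.4] [-1.57  -0.     1.573] [ 0.3  0.6 -1.3] 0.666
[542.81505062  -9.93590537  92.47474383] [534.53825223   5.02212151  92.07191485]
```

View pics/w31.png

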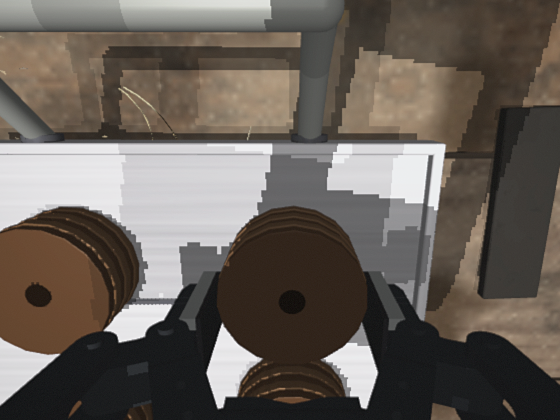

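play_rows(force=20, moves=[{"dx": 0, "dy": 0, "dz": -0.006, "ax": 0, "ay": 0, "az": 0, "jaw": 0.2}, {"dx": 0, "dy": 0, "dz": -0.011, "ax": 0, "ay": 0, "az": 0, "jaw": 0.2}, {"dx": 0, "dy": 0, "dz": -0.013, "ax": 0, "ay": 0, "az": 0, "jaw": 0.2}, {"dx": 0, "dy": 0, "dz": -0.013, "ax": 0, "ay": 0, "az": 0, "jaw": 0.2}, {"dx": 0, "dy": 0, "dz": -0.013, "ax": 0, "ay": 0, "az": 0, "jaw": 0.65}, {"dx": 0, "dy": 0, "dz": -0.013, "ax": 0, "ay": 0, "az": 0, "jaw": 0.65}, {"dx": 0, "dy": 0, "dz": -0.013, "ax": 0, "ay": 0, "az": 0, "jaw": 0.65}, {"dx": 0, "dy": 0, "dz": 0.02, "ax": 0, "ay": 0, "az": 0, "jaw": 0.65}, {"dx": 0, "dy": 0, "dz": 0.05, "ax": 0, "ay": 0, "az": 0, "jaw": 0.65}, {"dx": 0, "dy": 0, "dz": 0.09, "ax": 0, "ay": 0, "az": 0, "jaw": 1}, {"dx": 0, "dy": 0, "dz": 0.13, "ax": 0, "ay": 0, "az": 0, "jaw": 1}, {"dx": 0, "dy": 0, "dz": 0.17, "ax": 0, "ay": 0, "az": 0, "jaw": 1}, {"dx": 0, "dy": 0, "dz": 0.2, "ax": 0, "ay": 0, "az": 0, "jaw": 1}, {"dx": 0, "dy": 0, "dz": 0.2, "ax": 0, "ay": 0, "az": 0, "jaw": 1}, {"dx": 0, "dy": 0, "dz": 0.2, "ax": 0, "ay": 0, "az": 0, "jaw": 1}])

```text
time: 38.28
eef_pos: [541.9, -3.3, 269.2]
eef_rot: [-1.577, 0.001, 1.572]
ft_force: [-0.2, -0.1, 0.1]
opening: 0.997
```

```bash
python3 - <<'E'
from h import *
d=look('w32'); discs(d,[(616,-103),(538,-103),(616,-3),(536,-3)],82)
W=cloud(d)
m=(abs(W[...,2]-107)<9)&(W[...,0]<450); print('bar',np.median(W[m],0),W[m].min(0),W[m].max(0))
E
```

```text
38.3833 [539.5  -2.9 265. ] [-1.568 -0.     1.572] [ 0.5 -1.2 -0.5] 1.0
(616, -103) -> [ 606.1 -102.5] r 40.1 2419 rob [ 617.5 -101.8] 82.0
(538, -103) -> [ 538.9 -102.9] r 28.8 2955 rob [ 538.3 -102.8] 82.0
(616, -3) -> [605.3  -3. ] r 39.3 2445 rob [615.9  -2. ] 82.0
(536, -3) -> [538.1  -1.7] r 28.6 2902 rob [538.   -2.1] 82.0
bar [441.55561609 -52.6225879  111.88046273] [ 435.14760193 -115.62863977   98.10363837] [449.97713054  10.73584566 115.25789121]
```

View pics/w32.png

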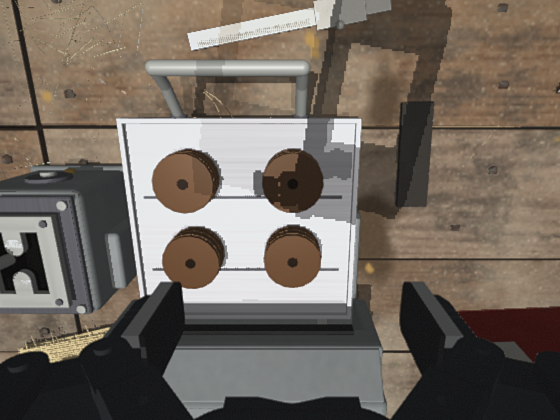

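```bash
python3 - <<'E'
from h import *
d=dict(np.load('w32.npz'))
for u,v in [(228,62),(228,74),(150,68),(308,68)]: print(onplane(d,u,v,107).round(1))
for u,v in [(200,124),(130,200)]: print(onplane(d,u,v,52).round(1))
W=cloud(d); m=(abs(W[...,2]-107)<9)&(W[...,0]<460)&(abs(W[...,1]+53)<30); print(W[m].min(0),W[m].max(0))
E
```

```text
[437.4 -51.9 107. ]
[446.  -52.3 107. ]
[ 441.8 -112.6  107. ]
[441.5  10.  107. ]
[487.3 -90.1  52. ]
[ 562.5 -166.4   52. ]
[435.14760193 -82.97094392 106.44632031] [446.97131469 -23.01492134 115.25789121]
```

play_rows(force=30, moves=[{"dx": -0.035, "dy": -0.01, "dz": 0, "ax": 0, "ay": 0, "az": -0.12, "jaw": 1}, {"dx": -0.07, "dy": -0.03, "dz": 0, "ax": 0, "ay": 0, "az": -0.24, "jaw": 1}, {"dx": -0.099, "dy": -0.049, "dz": 0, "ax": 0, "ay": 0, "az": -1.57, "jaw": 1}, {"dx": -0.099, "dy": -0.049, "dz": 0, "ax": 0, "ay": 0, "az": -1.57, "jaw": 1}, {"dx": -0.099, "dy": -0.049, "dz": 0, "ax": 0, "ay": 0, "az": -1.57, "jaw": 1}, {"dx": -0.099, "dy": -0.049, "dz": 0, "ax": 0, "ay": 0, "az": -1.57, "jaw": 1}, {"dx": -0.099, "dy": -0.049, "dz": 0, "ax": 0, "ay": 0, "az": -1.57, "jaw": 1}, {"dx": -0.099, "dy": -0.049, "dz": 0, "ax": 0, "ay": 0, "az": -1.57, "jaw": 1}, {"dx": -0.099, "dy": -0.049, "dz": 0, "ax": 0, "ay": 0, "az": -1.57, "jaw": 1}, {"dx": -0.099, "dy": -0.049, "dz": 0, "ax": 0, "ay": 0, "az": -1.57, "jaw": 1}, {"dx": -0.099, "dy": -0.049, "dz": 0, "ax": 0, "ay": 0, "az": -1.57, "jaw": 1}, {"dx": -0.099, "dy": -0.049, "dz": 0, "ax": 0, "ay": 0, "az": -1.57, "jaw": 1}, {"dx": -0.099, "dy": -0.049, "dz": 0, "ax": 0, "ay": 0, "az": -1.57, "jaw": 1}, {"dx": -0.099, "dy": -0.049, "dz": -0.03, "ax": 0, "ay": 0, "az": -1.57, "jaw": 1}, {"dx": -0.099, "dy": -0.049, "dz": -0.06, "ax": 0, "ay": 0, "az": -1.57, "jaw": 1}, {"dx": -0.099, "dy": -0.049, "dz": -0.06, "ax": 0, "ay": 0, "az": -1.57, "jaw": 1}, {"dx": -0.099, "dy": -0.049, "dz": -0.06, "ax": 0, "ay": 0, "az": -1.57, "jaw": 1}])

```text
time: 39.8
eef_pos: [438.6, -51.1, 203.1]
eef_rot: [-1.568, 0.008, 0.002]
ft_force: [-0.3, -0.9, 0.4]
opening: 1.004
```

```bash
python3 - <<'E'
from h import *
d=look('w33');W=cloud(d); m=(abs(W[...,2]-107)<9)&(W[...,0]<470)&(abs(W[...,1]+53)<40)&(abs(W[...,0]-440)<20); print(W[m].min(0),W[m].max(0),np.median(W[m],0))
E
```

```text
39.9 [441.6 -52.1 206.7] [-1.571  0.     0.002] [0.3 0.1 0.6] 0.997
[435.43895842 -92.85232735 106.94471026] [447.13703218 -13.01646967 115.01035095] [441.15499465 -50.55885642 112.10422213]
```

View pics/w33.png

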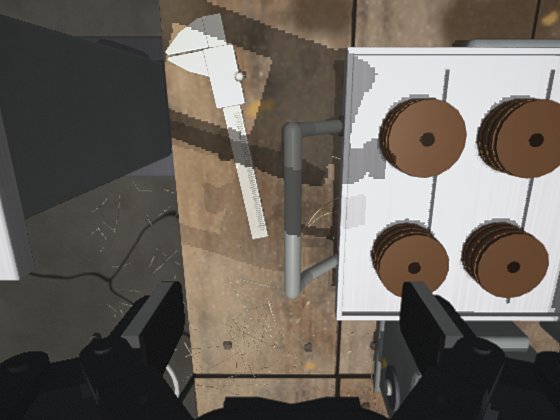

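play_rows(force=30, moves=[{"dx": 0, "dy": 0, "dz": -0.04, "ax": 0, "ay": 0, "az": 0, "jaw": 1}, {"dx": 0, "dy": 0, "dz": -0.08, "ax": 0, "ay": 0, "az": 0, "jaw": 1}, {"dx": 0, "dy": 0, "dz": -0.115, "ax": 0, "ay": 0, "az": 0, "jaw": 1}, {"dx": 0, "dy": 0, "dz": -0.134, "ax": 0, "ay": 0, "az": 0, "jaw": 1}, {"dx": 0, "dy": 0, "dz": -0.134, "ax": 0, "ay": 0, "az": 0, "jaw": 1}, {"dx": 0, "dy": 0, "dz": -0.134, "ax": 0, "ay": 0, "az": 0, "jaw": -1}, {"dx": 0, "dy": 0, "dz": -0.134, "ax": 0, "ay": 0, "az": 0, "jaw": -1}, {"dx": 0, "dy": 0, "dz": -0.134, "ax": 0, "ay": 0, "az": 0, "jaw": -1}, {"dx": 0, "dy": 0, "dz": -0.134, "ax": 0, "ay": 0, "az": 0, "jaw": -1}, {"dx": 0, "dy": 0, "dz": -0.134, "ax": 0, "ay": 0, "az": 0, "jaw": -1}, {"dx": 0, "dy": 0, "dz": -0.134, "ax": 0, "ay": 0, "az": 0, "jaw": -1}, {"dx": 0, "dy": 0, "dz": -0.134, "ax": 0, "ay": 0, "az": 0, "jaw": -1}, {"dx": 0, "dy": 0, "dz": -0.134, "ax": 0, "ay": 0, "az": 0, "jaw": -1}, {"dx": 0, "dy": 0, "dz": -0.134, "ax": 0, "ay": 0, "az": 0, "jaw": -1}])

```text
time: 41.07
eef_pos: [441.9, -52.2, 73.3]
eef_rot: [-1.571, -0.001, 0.002]
ft_force: [-2.1, 0.7, 6.4]
opening: 0.131
```

play_rows(force=30, moves=[{"dx": 0.003, "dy": 0, "dz": 0, "ax": 0, "ay": 0, "az": 0, "jaw": -1}, {"dx": 0.008, "dy": 0, "dz": 0, "ax": 0, "ay": 0, "az": 0, "jaw": -1}, {"dx": 0.015, "dy": 0, "dz": 0, "ax": 0, "ay": 0, "az": 0, "jaw": -1}, {"dx": 0.023, "dy": 0, "dz": 0, "ax": 0, "ay": 0, "az": 0, "jaw": -1}, {"dx": 0.032, "dy": 0, "dz": 0, "ax": 0, "ay": 0, "az": 0, "jaw": -1}, {"dx": 0.041, "dy": 0, "dz": 0, "ax": 0, "ay": 0, "az": 0, "jaw": -1}, {"dx": 0.05, "dy": 0, "dz": 0, "ax": 0, "ay": 0, "az": 0, "jaw": -1}, {"dx": 0.06, "dy": 0, "dz": 0, "ax": 0, "ay": 0, "az": 0, "jaw": -1}, {"dx": 0.07, "dy": 0, "dz": 0, "ax": 0, "ay": 0, "az": 0, "jaw": -1}, {"dx": 0.08, "dy": 0, "dz": 0, "ax": 0, "ay": 0, "az": 0, "jaw": -1}, {"dx": 0.09, "dy": 0, "dz": 0, "ax": 0, "ay": 0, "az": 0, "jaw": -1}, {"dx": 0.1, "dy": 0, "dz": 0, "ax": 0, "ay": 0, "az": 0, "jaw": -1}, {"dx": 0.109, "dy": 0, "dz": 0, "ax": 0, "ay": 0, "az": 0, "jaw": -1}, {"dx": 0.118, "dy": 0, "dz": 0, "ax": 0, "ay": 0, "az": 0, "jaw": -1}, {"dx": 0.126, "dy": 0, "dz": 0, "ax": 0, "ay": 0, "az": 0, "jaw": -1}, {"dx": 0.134, "dy": 0, "dz": 0, "ax": 0, "ay": 0, "az": 0, "jaw": -1}, {"dx": 0.14, "dy": 0, "dz": 0, "ax": 0, "ay": 0, "az": 0, "jaw": -1}, {"dx": 0.145, "dy": 0, "dz": 0, "ax": 0, "ay": 0, "az": 0, "jaw": -1}, {"dx": 0.149, "dy": 0, "dz": 0, "ax": 0, "ay": 0, "az": 0, "jaw": -1}])

```text
time: 42.65
eef_pos: [591.3, -52.1, 73.4]
eef_rot: [-1.571, -0.001, 0.002]
ft_force: [-3.3, -0.2, 5.8]
opening: 0.13
```

play_rows(force=30, moves=[{"dx": 0.002, "dy": 0, "dz": 0, "ax": 0, "ay": 0, "az": 0, "jaw": -1}, {"dx": 0.003, "dy": 0, "dz": 0, "ax": 0, "ay": 0, "az": 0, "jaw": -1}, {"dx": 0.004, "dy": 0, "dz": 0, "ax": 0, "ay": 0, "az": 0, "jaw": -1}, {"dx": 0.004, "dy": 0, "dz": 0, "ax": 0, "ay": 0, "az": 0, "jaw": -1}, {"dx": 0.004, "dy": 0, "dz": 0, "ax": 0, "ay": 0, "az": 0, "jaw": -1}])

```text
time: 43.07
eef_pos: [592.3, -52.1, 73.3]
eef_rot: [-1.571, 0.005, 0.002]
ft_force: [-8.5, -0.5, 11.0]
opening: 0.13
```

```bash
python3 - <<'E'
from h import *
look('w34')
E
```

```text
43.1667 [592.3 -52.1  73.3] [-1.571  0.005  0.002] [-8.7 -0.6 11.9] 0.133
```

View pics/w34.png

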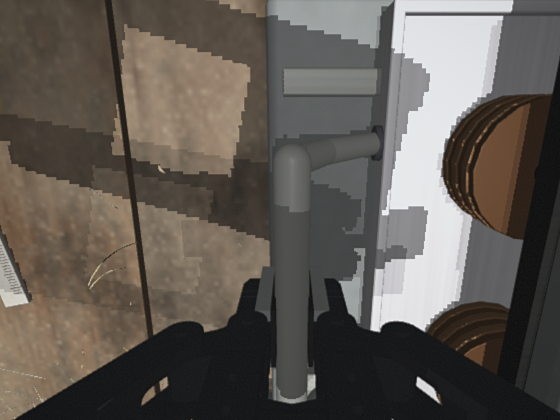

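play_rows(moves=[{"dx": -0.002, "dy": 0, "dz": 0, "ax": 0, "ay": 0, "az": 0, "jaw": 1}, {"dx": -0.002, "dy": 0, "dz": 0, "ax": 0, "ay": 0, "az": 0, "jaw": 1}, {"dx": -0.002, "dy": 0, "dz": 0, "ax": 0, "ay": 0, "az": 0, "jaw": 1}, {"dx": -0.002, "dy": 0, "dz": 0, "ax": 0, "ay": 0, "az": 0, "jaw": 1}, {"dx": -0.002, "dy": 0, "dz": 0.04, "ax": 0, "ay": 0, "az": 0, "jaw": 1}, {"dx": -0.002, "dy": 0, "dz": 0.08, "ax": 0, "ay": 0, "az": 0, "jaw": 1}, {"dx": -0.002, "dy": 0, "dz": 0.12, "ax": 0, "ay": 0, "az": 0, "jaw": 1}, {"dx": -0.002, "dy": 0, "dz": 0.16, "ax": 0, "ay": 0, "az": 0, "jaw": 1}, {"dx": -0.002, "dy": 0, "dz": 0.2, "ax": 0, "ay": 0, "az": 0, "jaw": 1}, {"dx": -0.002, "dy": 0, "dz": 0.24, "ax": 0, "ay": 0, "az": -0.12, "jaw": 1}, {"dx": -0.002, "dy": 0, "dz": 0.26, "ax": 0, "ay": 0, "az": -0.24, "jaw": 1}, {"dx": -0.002, "dy": 0, "dz": 0.26, "ax": 0, "ay": 0, "az": -0.24, "jaw": 1}, {"dx": -0.002, "dy": 0, "dz": 0.26, "ax": 0, "ay": 0, "az": -0.24, "jaw": 1}])

```text
time: 44.25
eef_pos: [593.4, -52.1, 334.2]
eef_rot: [-1.571, -0.004, -0.237]
ft_force: [-0.4, -1.2, -0.7]
opening: 0.999
```

```bash
python3 - <<'E'
from h import *
d=look('w35');W=cloud(d); m=(abs(W[...,2]-107)<9)&(abs(W[...,1]+53)<40)&(abs(W[...,0]-593)<12); print(W[m].min(0),W[m].max(0),np.median(W[m],0))
E
```

```text
44.35 [591.7 -51.8 330.3] [-1.571  0.003 -0.237] [-0.7 -0.5  0.1] 0.998
[587.16540637 -92.49483468 105.67072461] [599.19121816 -13.05979926 114.58250985] [593.41985488 -50.75586185 111.91114782]
```

View pics/w35.png

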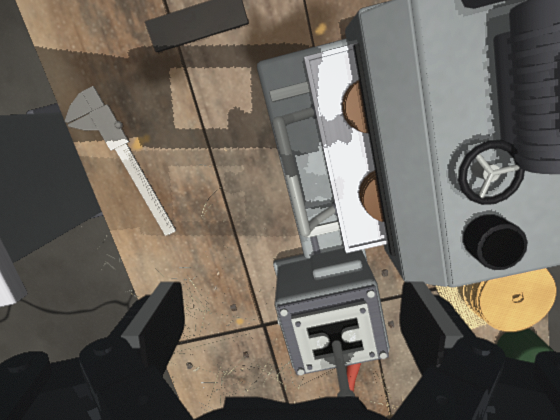

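play_rows(moves=[{"dx": 0.005, "dy": -0.2, "dz": 0, "ax": 0, "ay": 0, "az": -1.33, "jaw": 1}, {"dx": 0.005, "dy": -0.2, "dz": 0, "ax": 0, "ay": 0, "az": -1.33, "jaw": 1}, {"dx": 0.005, "dy": -0.2, "dz": 0, "ax": 0, "ay": 0, "az": -1.33, "jaw": 1}, {"dx": 0.005, "dy": -0.2, "dz": 0, "ax": 0, "ay": 0, "az": -1.33, "jaw": 1}, {"dx": 0.005, "dy": -0.2, "dz": 0, "ax": 0, "ay": 0, "az": -1.33, "jaw": 1}, {"dx": 0.005, "dy": -0.2, "dz": 0, "ax": 0, "ay": 0, "az": -1.33, "jaw": 1}, {"dx": 0.005, "dy": -0.2, "dz": 0, "ax": 0, "ay": 0, "az": -1.33, "jaw": 1}, {"dx": 0.005, "dy": -0.2, "dz": 0, "ax": 0, "ay": 0, "az": -1.33, "jaw": 1}, {"dx": 0.005, "dy": -0.2, "dz": 0, "ax": 0, "ay": 0, "az": -1.33, "jaw": 1}, {"dx": 0.005, "dy": -0.2, "dz": 0, "ax": 0, "ay": 0, "az": -1.33, "jaw": 1}, {"dx": 0.005, "dy": -0.21, "dz": 0, "ax": 0, "ay": 0, "az": -1.33, "jaw": 1}, {"dx": 0.005, "dy": -0.21, "dz": 0, "ax": 0, "ay": 0, "az": -1.33, "jaw": 1}, {"dx": 0.005, "dy": -0.21, "dz": 0, "ax": 0, "ay": 0, "az": -1.33, "jaw": 1}, {"dx": 0.005, "dy": -0.21, "dz": 0, "ax": 0, "ay": 0, "az": -1.33, "jaw": 1}])

```text
time: 45.52
eef_pos: [596.9, -261.5, 330.5]
eef_rot: [-1.573, 0.002, -1.566]
ft_force: [-0.5, -0.5, -0.6]
opening: 1.001
```

```bash
python3 - <<'E'
from h import *
d=look('w36'); print(knob(d,[597,-262,208]))
E
```

```text
45.6167 [ 597.2 -261.5  331.5] [-1.572e+00  1.000e-03 -1.566e+00] [0.1 0.2 0.4] 0.998
(1734, array([ 597.1160977 , -262.57050947,  207.73677065]))
```

View pics/w36.png

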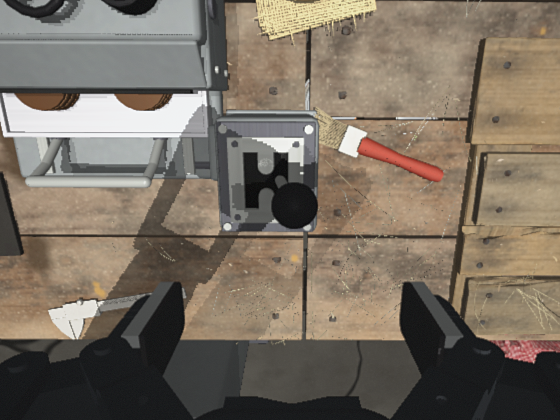

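Commanded (597.4, -262, 332.4). Descend to TCP z ≈ 178 and grip the ball at its equator.

play_rows(force=40, moves=[{"dx": 0, "dy": -0.001, "dz": -0.04, "ax": 0, "ay": 0, "az": 0, "jaw": 1}, {"dx": 0, "dy": -0.001, "dz": -0.08, "ax": 0, "ay": 0, "az": 0, "jaw": 1}, {"dx": 0, "dy": -0.001, "dz": -0.115, "ax": 0, "ay": 0, "az": 0, "jaw": 1}, {"dx": 0, "dy": -0.001, "dz": -0.14, "ax": 0, "ay": 0, "az": 0, "jaw": 1}, {"dx": 0, "dy": -0.001, "dz": -0.154, "ax": 0, "ay": 0, "az": 0, "jaw": 1}, {"dx": 0, "dy": -0.001, "dz": -0.154, "ax": 0, "ay": 0, "az": 0, "jaw": 1}, {"dx": 0, "dy": -0.001, "dz": -0.154, "ax": 0, "ay": 0, "az": 0, "jaw": -1}, {"dx": 0, "dy": -0.001, "dz": -0.154, "ax": 0, "ay": 0, "az": 0, "jaw": -1}, {"dx": 0, "dy": -0.001, "dz": -0.154, "ax": 0, "ay": 0, "az": 0, "jaw": -1}, {"dx": 0, "dy": -0.001, "dz": -0.154, "ax": 0, "ay": 0, "az": 0, "jaw": -1}, {"dx": 0, "dy": -0.001, "dz": -0.154, "ax": 0, "ay": 0, "az": 0, "jaw": -1}, {"dx": 0, "dy": -0.001, "dz": -0.154, "ax": 0, "ay": 0, "az": 0, "jaw": -1}, {"dx": 0, "dy": -0.001, "dz": -0.154, "ax": 0, "ay": 0, "az": 0, "jaw": -1}, {"dx": 0, "dy": -0.001, "dz": -0.154, "ax": 0, "ay": 0, "az": 0, "jaw": -1}])

```text
time: 46.78
eef_pos: [598.6, -263.3, 180.9]
eef_rot: [-1.567, -0.001, -1.568]
ft_force: [-0.3, 1.6, 5.6]
opening: 0.402
```

```bash
python3 - <<'E'
from h import *
d=look('w37')
E
```

```text
46.8833 [ 598.6 -263.3  181. ] [-1.567e+00 -1.000e-03 -1.568e+00] [-0.2  1.2  6.5] 0.399
```

View pics/w37.png

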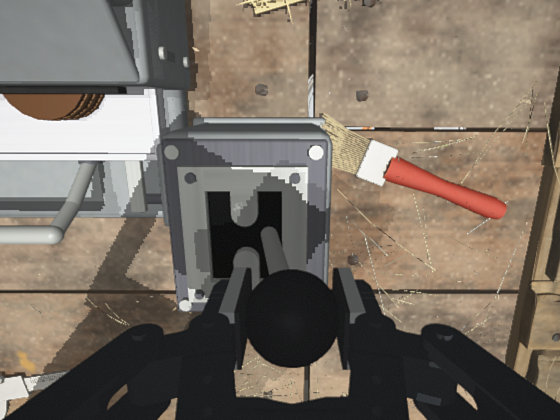

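play_rows(force=40, moves=[{"dx": 0, "dy": 0.007, "dz": 0.001, "ax": 0, "ay": 0, "az": 0, "jaw": -1}, {"dx": 0, "dy": 0.014, "dz": 0.001, "ax": 0, "ay": 0, "az": 0, "jaw": -1}, {"dx": 0, "dy": 0.021, "dz": 0.002, "ax": 0, "ay": 0, "az": 0, "jaw": -1}, {"dx": 0, "dy": 0.028, "dz": 0.002, "ax": 0, "ay": 0, "az": 0, "jaw": -1}, {"dx": 0, "dy": 0.035, "dz": 0.002, "ax": 0, "ay": 0, "az": 0, "jaw": -1}, {"dx": 0, "dy": 0.042, "dz": 0.001, "ax": 0, "ay": 0, "az": 0, "jaw": -1}, {"dx": 0, "dy": 0.049, "dz": 0.001, "ax": 0, "ay": 0, "az": 0, "jaw": -1}, {"dx": 0, "dy": 0.055, "dz": 0, "ax": 0, "ay": 0, "az": 0, "jaw": -1}, {"dx": 0, "dy": 0.055, "dz": 0, "ax": 0, "ay": 0, "az": 0, "jaw": -1}, {"dx": 0, "dy": 0.055, "dz": 0, "ax": 0, "ay": 0, "az": 0, "jaw": -1}])

```text
time: 47.72
eef_pos: [600.2, -210.0, 183.5]
eef_rot: [-1.563, -0.007, -1.567]
ft_force: [-0.6, -1.2, 11.5]
opening: 0.398
```

```bash
python3 - <<'E'
from h import *
d=look('w38')
E
```

```text
47.8167 [ 600.2 -210.   183.4] [-1.563 -0.007 -1.567] [-0.5 -0.4 10.9] 0.398
```

View pics/w38.png

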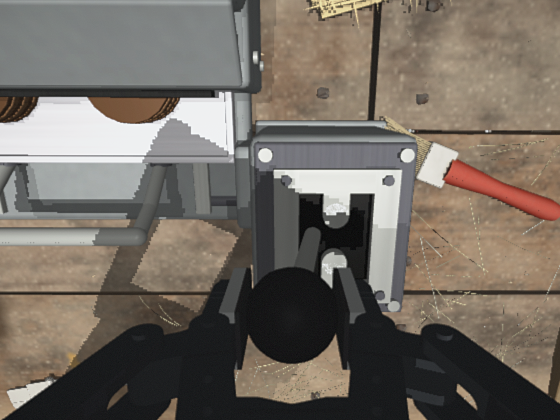

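play_rows(force=40, moves=[{"dx": 0.006, "dy": 0.001, "dz": 0, "ax": 0, "ay": 0, "az": 0, "jaw": -1}, {"dx": 0.012, "dy": 0.001, "dz": -0.001, "ax": 0, "ay": 0, "az": 0, "jaw": -1}, {"dx": 0.018, "dy": 0.001, "dz": -0.001, "ax": 0, "ay": 0, "az": 0, "jaw": -1}, {"dx": 0.024, "dy": 0.001, "dz": -0.002, "ax": 0, "ay": 0, "az": 0, "jaw": -1}, {"dx": 0.03, "dy": 0.001, "dz": -0.003, "ax": 0, "ay": 0, "az": 0, "jaw": -1}, {"dx": 0.036, "dy": 0.001, "dz": -0.004, "ax": 0, "ay": 0, "az": 0, "jaw": -1}, {"dx": 0.042, "dy": 0.001, "dz": -0.005, "ax": 0, "ay": 0, "az": 0, "jaw": -1}, {"dx": 0.042, "dy": 0.001, "dz": -0.005, "ax": 0, "ay": 0, "az": 0, "jaw": -1}, {"dx": 0.042, "dy": 0.001, "dz": -0.005, "ax": 0, "ay": 0, "az": 0, "jaw": -1}, {"dx": 0.042, "dy": 0.001, "dz": -0.005, "ax": 0, "ay": 0, "az": 0, "jaw": -1}])

```text
time: 48.65
eef_pos: [642.1, -208.4, 177.3]
eef_rot: [-1.563, -0.004, -1.567]
ft_force: [3.3, -2.3, 8.8]
opening: 0.396
```

```bash
python3 - <<'E'
from h import *
d=look('w39')
E
```

```text
48.75 [ 642.2 -208.4  177.3] [-1.563 -0.004 -1.567] [ 2.7 -2.5  7.8] 0.397
```

View pics/w39.png

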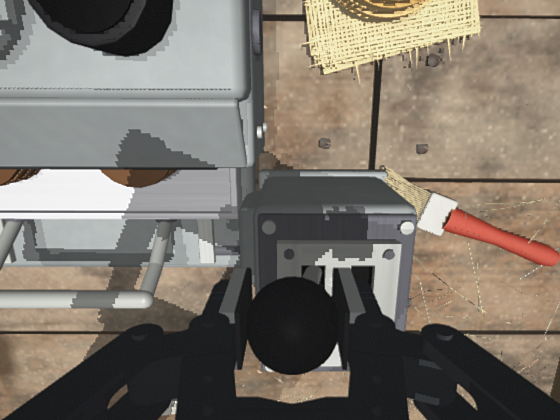

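play_rows(moves=[{"dx": 0, "dy": 0, "dz": 0, "ax": 0, "ay": 0, "az": 0, "jaw": 1}, {"dx": 0, "dy": 0, "dz": 0, "ax": 0, "ay": 0, "az": 0, "jaw": 1}, {"dx": 0, "dy": 0, "dz": 0, "ax": 0, "ay": 0, "az": 0, "jaw": 1}, {"dx": 0, "dy": 0, "dz": 0, "ax": 0, "ay": 0, "az": 0, "jaw": 1}, {"dx": 0, "dy": 0, "dz": 0.03, "ax": 0, "ay": 0, "az": 0, "jaw": 1}, {"dx": 0, "dy": 0, "dz": 0.07, "ax": 0, "ay": 0, "az": 0, "jaw": 1}, {"dx": 0, "dy": 0, "dz": 0.11, "ax": 0, "ay": 0, "az": 0, "jaw": 1}, {"dx": 0, "dy": 0, "dz": 0.15, "ax": 0, "ay": 0, "az": 0, "jaw": 1}, {"dx": -0.04, "dy": 0.03, "dz": 0.18, "ax": 0, "ay": 0, "az": 0, "jaw": 1}, {"dx": -0.08, "dy": 0.06, "dz": 0.2, "ax": 0, "ay": 0, "az": 0, "jaw": 1}, {"dx": -0.1, "dy": 0.1, "dz": 0.2, "ax": 0, "ay": 0, "az": 0, "jaw": 1}, {"dx": -0.1, "dy": 0.1, "dz": 0.2, "ax": 0, "ay": 0, "az": 0, "jaw": 1}, {"dx": -0.1, "dy": 0.1, "dz": 0.2, "ax": 0, "ay": 0, "az": 0, "jaw": 1}, {"dx": -0.1, "dy": 0.1, "dz": 0.2, "ax": 0, "ay": 0, "az": 0, "jaw": 1}])

```text
time: 49.92
eef_pos: [538.9, -105.9, 374.1]
eef_rot: [-1.569, -0.001, -1.566]
ft_force: [0.3, -0.6, 0.3]
opening: 1.0
```

```bash
python3 - <<'E'
from h import *
d=look('w40'); n,k=knob(d,[638,-209,204]); print(n,k)
p=np.array([599,-236.3,30]); v=(k-p)/np.linalg.norm(k-p); print('cross',np.arcsin(v[1]),'shift',np.arctan2(v[0],v[2]))
W=cloud(d); m=(abs(W[...,2]-107)<9)&(abs(W[...,1]+53)<40)&(abs(W[...,0]-593)<12); print('bar',W[m].min(0),W[m].max(0))
s=cam('side'); save(s,'s40.png',(160,80,440,420),1.75)
E
```

```text
50.0167 [ 539.5 -107.3  372.7] [-1.572 -0.    -1.568] [-0.8 -0.2 -0.9] 1.002
1749 [ 637.17276075 -207.95231304  203.58268111]
cross 0.15816596472439431 shift 0.21646552075705
bar [588.01301728 -92.59495587 107.20862649] [598.88981105 -13.02019668 114.91306665]
```

View pics/w40.png

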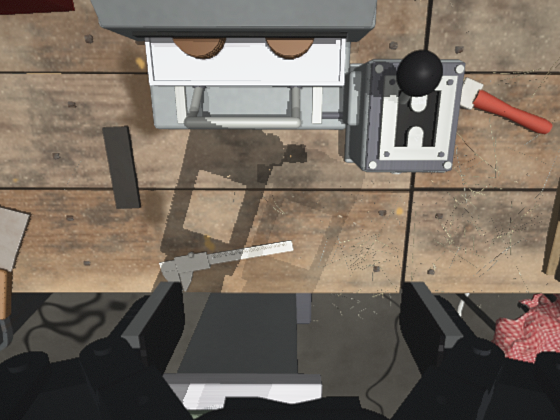

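View pics/s40.png

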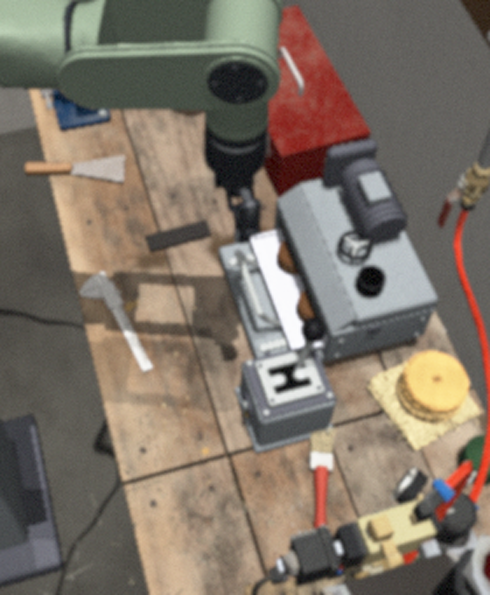

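```bash
python3 - <<'E'
from h import *
d=dict(np.load('w40.npz')); W=cloud(d)
for u,v in [(115,135),(124,200),(110,150)]: print(W[v,u].round(1))
print(close_job())
E
```

```text
[570.  134.1   7.5]
[479.  133.    8.9]
[549.8 143.4   8.2]
the job is handed in; nothing more can be done
None
```

The drum sander is loaded and in slow feed, and I handed the job in at about 50 s of the 210 s allowed; the hand-in gave no verdict.

I shifted the lever to neutral, pulled the table out about 160 mm, and laid the steel strip flat on the bench. I then gripped the four small discs at 20 N and laid them on the table in a 2 x 2 pattern. I pushed the table home by its bar, then took the lever across to the left and fully forward.

**Last checks**
- **Table:** the bar is back at x = 593 mm, where it started, so the table reads as home.
- **Lever:** the knob position gives cross ≈ 0.158 and shift ≈ 0.216, against the needed 0.11 and 0.175.
- **Strip:** its top reads about 8 mm above the bench everywhere, so it lies flat.
- **Arm:** clear of everything, with the gripper open.
- **Discs:** before the push all four read flat, with tops at 82 mm. After it only the two front discs are visible, as the two rear ones are under the hood, so I could not check those directly.

**What disagreed or went wrong**
- **Fingertips:** they really sit about 30 mm further back than stated. My first knob grip slid upward, though it still moved the lever, and my first bar grip missed. I corrected the heights after that.
- **Strip size:** its width measured about 34 mm, not 48 mm.
- **Table drift:** the table crept in about 8 mm while I loaded it, after it had reached its stop.
- **Moved disc:** one disc was knocked about 25 mm before I picked it up; I found it again in the picture and gripped it there.

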